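# Set a moulding stick to length against the flip stop

### The job

Get the stick of frame moulding ready to be sawn to length: flip the steel flag of the flip stop right down into the path, then slide the stick along the fence, flat against it, until its end is pressed against the flag. The flag's hinge has some end play, so push on by feel until that is taken up and the flag bears firmly, but do not ram it; let go with the stick flush with the fence over its whole length and snug against the flag, and leave the tape, pencil and offcut where they lie.

Things in the scene. Friction and masses are not known exactly. Their poses are not given: they have to be found in the camera images.
- station: Frame-cutting station, fixed to the table. Its board is 660 mm long (y from -360 to +300 mm) and 200 mm deep (x from -150 to +50 mm); the board's top, the bed, is 30 mm above the table. Origin: at table height straight below the front face of the fence, which is the plane x = 0; y runs along the fence to the left, x points away from the robot
- fence (a point): Point at the foot of the fence's front face, on the bed, at y = 60 mm of the station; axes as the station. The fence is a straight aluminium track, y from -90 to +300 mm of the station, 30 mm deep behind its face, its top 22 mm above the bed
- mitre_box (a point): Middle of the wooden mitre box's channel floor (at bed height), axes as the station. The box is 250 mm long in y (station y from -340 to -90 mm), open above, with walls 15 mm thick and 60 mm high above the bed: the far wall continues the fence face (47.5 mm behind this point), the near wall's inner face is 47.5 mm in front of it
- stop_flag (a joint): Angle of the flip stop's flag, rad: 0 = fully down on its rest, across the path; 1.57 = straight up, 1.95 = tipped right back. Stiff hinge (0.09 N m), stays where left. Hinge axis: y of the station, 6 mm behind the fence face, 42 mm above the bed. Measured from it with the flag down: plate 18 to 56 mm towards the robot, 5 mm above to 38 mm below; finger tab on to 80 mm, 5 mm above to 6 mm below
- flag_tab (a point): On the flag's finger tab, mid-thickness (the flag is 10 mm thick in y), on the face that is its top when down; 70 mm from the hinge axis. Moves with the flag. The stop's block sits on the fence, from 11-17 mm right to 55-61 mm left of this point; its black knob, 30 mm wide, is 35 to 42 mm left of it, its top 54 mm above the bed
- flag_face (a point): On the flag's contact face (its -y side), 25 mm from the hinge axis, 20 mm below it when down; y is the face's normal, along the fence. The hinge has end play: pushed to +y with about 1 N the flag slides 1.5 to 7 mm along its pin before it bears solidly on the stop, which is clamped on the fence. Held there with 4 N or more is firm; over 18 N is ramming
- moulding: Stick of pale wood moulding, 400 mm long (y), 34 mm wide (x), 40 mm high, 0.2 to 0.4 kg, on the bed in front of the fence, its right part in the mitre box, 50 to 190 mm short of the flag. Origin: centre of underside. y points to its left end (to butt the flag), x to its back (to lie against the fence). Rebate 8 x 8 mm along the lower front edge; above it 34 mm wide, 18 mm higher than the fence
- lead_end (a point): On the moulding: its left end, at the back edge (the fence side), half way up (20 mm above its underside)
- tail_end (a point): On the moulding: its right end, at the back edge (the fence side), half way up
- offcut: Bystander: an 85 mm long offcut of the same moulding (85 x 34 x 40 mm) behind the fence. Origin: centre of its underside
- tape: Bystander: roll of masking tape, 74 mm across, 24 mm high, on the bed in front, left of the stop. Origin: centre of its underside
- pencil: Bystander: red carpenter's pencil 150 mm long, 8 mm high, on the front edge of the bed. Origin: on its underside, near the middle

How it is judged:
By the outcome, as a careful person would: the job done as asked, in the order asked, and still so for the second after the job is handed in, with the robot touching nothing.
It also fails if it takes over 72 s, if anything falls off the work surface, if the arm or the gripper's body presses on something with over 40 N, if the wrist force passes 120 N, or if a joint passes its speed limit or range.

### The arm

A 7-joint arm with a two-finger parallel gripper is mounted at the origin on the work surface. World frame = base frame: x ahead of the robot, y to its left, z up, the work surface at z = 0. Lengths are in m, angles in rad, forces in N, time in s.
With the tool pointing down it reaches from about 0.425 to 0.975 m from the base axis. Payload 16.7 kg.
Tool frame: the origin (TCP) lies between the finger pads; the fingertips stand arm.finger_overhang ahead of it and the grasp point (between the pads) lies 2 mm behind it (arm.finger_overhang is the distance from the TCP to the fingertips, in m); z points along the fingers, y is the direction in which the jaws open and shut (so a half turn about z gives the same grasp; the last joint's range is limited). The gripper opens to 85 mm and grips with 20 to 120 N. Pads are 22 mm wide; open, the fingers measure 114 mm over their backs; the gripper's body (76 mm by 85 mm) begins 54 mm behind the grasp point. The pads swing forward as they close: fully open they stand 13 mm farther back than shut.
Start: joints at [-1.417, 0.426, 0.074, 1.606, -0.034, 1.111, -0.067], TCP at [0.201, 0.644, 0.248] pointing down, gripper open.
Joint ranges: [-2.85, 2.85], [-0.5, 2.14], [-1.23, 1.37], [0.21, 2.46], [-1.02, 4.16], [0.16, 2.05], [-2.73, 2.73]. Speed limits (rad/s): [1.89, 1.89, 2.39, 2.39, 3.01, 3.01, 3.01].

### API

Orientations are given as a rotation vector (axis times angle).
In Python, from plant import arm gives the robot as it stands.
- The arm moves only by the tool send_rows, never from a script. Its argument "plan" is a list of rows, each an object with "jaw": the closure in counts, from 0 (fully open) to 255 (shut); "linear": the shift along the tool's x, y, z in m, a list of three; "rotation": the turn, a rotation vector about the tool's x, y, z in rad, a list of three. A call has 1 to 5 rows; each row is the pose to reach, as a shift and turn from the pose commanded when the call began, along the tool's axes at that moment; what a row does not reach only later rows make up. A row lasts 1/10 s, in which the tool goes at most 50 mm and 8.59 degrees, less where a joint would pass 70% of its speed; a pose out of reach is approached as far as the arm can. A call with a gripper value outside its range is refused whole. The fingers move at their own pace and stop on an object; "force" is the grip in N (left out, the last holds). Time passes only in rows, so rows that repeat a pose let the fingers close. It gives the time, the measured TCP pose, the force and the opening at its end, in the units of the state.
- arm.read_state(): the state, without advancing time (a new reading comes with each control period).
- arm.read_camera(name): name is "scene" or "top" or "wrist"; returns the picture (420x560x3 uint8, blue, green, red); there is no depth.
- arm.camera_model(name): a dict with "fx", "fy", "cx", "cy" (pixels), "position" and "rotation" of the camera in the world; the wrist camera has in their place "tool_from_camera" (4x4, takes a point from camera to tool coordinates, whose origin is the TCP and whose axes are the flange's). Camera axes: x right, y up, looking along -z (the intrinsics and any distortion apply to the point x, -y, -z); pixel columns grow to the right and rows downward; lengths in m; the calibration is good to about 2 mm. A picture is of the moment at which its call begins: read the wrist's pose just before it. camera_model takes no time and is no camera call.
- arm.finish_job(): hands the job in, once; it reports no verdict.
The state is a dict: "clock": time; "joint_positions": joint angles; "joint_velocities": joint speeds; "joint_efforts": joint torques, N m; "eef_pos": TCP position; "eef_rot": TCP orientation; "contact_force": force on the tool from outside, world axes, zero at the start; "ft_torque": the same for the moment, N m; "finger_gap": finger opening in m.
Only numpy, scipy, OpenCV 4.12 (cv2) and the standard library are available. Lean on these libraries where they do the work, as an engineer would, in place of code of your own. Each camera call takes 0.05 s, during which the arm holds its last target.

## Working session

There is one attempt and no reset: what is moved stays moved. The work goes in short steps, Python scripts to look and compute and a tool call to move; the robot and the scene stay as the last step left them, time stands still between calls to the robot, and variables do not carry over. Pictures are saved under pics/ and viewed, and the job is handed in when it is done.

Besides the shell and the picture viewer there is one more tool, called after ">>>" as name([rows], argument=value, ...), one row to a line, values as JSON. send_rows: Moves the arm, as the interface text tells. Its arguments: {"type":"object","properties":{"plan":{"type":"array"},"force":{"type":"number"}},"required":["plan"]}

```bash
mkdir -p pics; ls
python3 - <<'E'
from plant import arm
import cv2
s=arm.read_state(); print(s['clock'],s['eef_pos'],s['eef_rot'],s['contact_force'],s['finger_gap'],arm.finger_overhang)
for n in ['scene','top','wrist']:
    m=arm.camera_model(n); print(n,m)
    cv2.imwrite(f'pics/{n}0.png',arm.read_camera(n))
E
```

```text
pics
0.0 [0.20113431 0.643934   0.24761842] [-4.73727094e-01 -3.10554546e+00  1.99899028e-03] [ 0.62802499  0.62765562 -0.73720966] 0.08556638536329277 0.017
scene {'fx': 410.75442816304894, 'fy': 410.75442816304894, 'cx': 273.5891355277603, 'cy': 204.2115452718561, 'position': array([ 1.32467326, -0.34652461,  0.65834076]), 'rotation': array([0.81097481, 0.56807067, 1.07594714])}
top {'fx': 486.1377757367032, 'fy': 486.1377757367032, 'cx': 282.9013501562519, 'cy': 210.28734262398822, 'position': array([ 0.51266802, -0.07362827,  1.05621157]), 'rotation': array([ 0.06691912, -0.06251756, -1.56902164])}
wrist {'fx': 325.7204626315096, 'fy': 325.7204626315096, 'cx': 281.9435203687177, 'cy': 207.33813228567055, 'tool_from_camera': array([[ 1.05593793e-03,  9.54157496e-01,  2.99303121e-01,
         7.64758661e-02],
       [ 9.99999418e-01, -1.07396134e-03, -1.04272385e-04,
         3.82466160e-04],
       [ 2.21947704e-04,  2.99303057e-01, -9.54158074e-01,
        -1.27029207e-01],
       [ 0.00000000e+00,  0.00000000e+00,  0.00000000e+00,
         1.00000000e+00]])}
```

View pics/scene0.png

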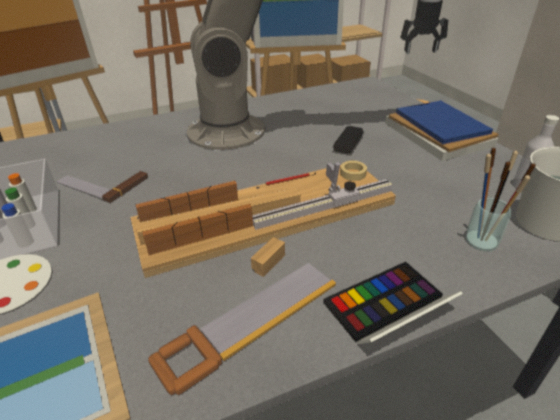

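View pics/top0.png

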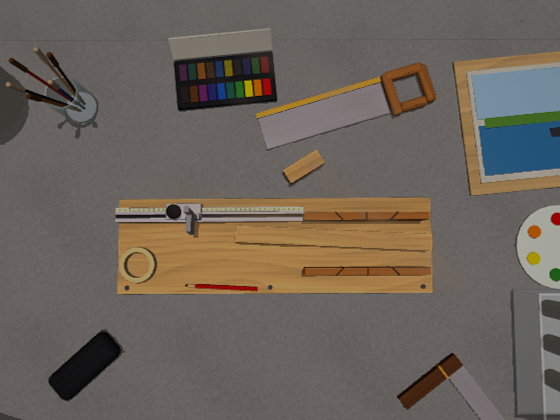

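View pics/wrist0.png

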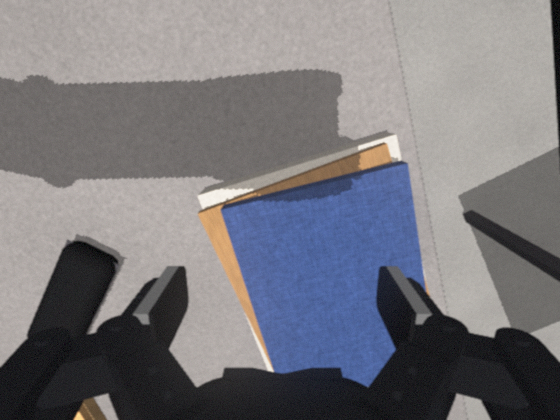

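The top view shows the board at about px (118–432, 198–293), the fence along row ~213 and the stop at about (185, 213) with its flag up. The stick runs from (236, 235) to (431, 243), slightly skewed. Next I'll zoom in and measure.

```bash
cat > h.py <<'E'
import numpy as np, cv2
from scipy.spatial.transform import Rotation as R
from plant import arm
def cam(n,st=None):
    m=arm.camera_model(n)
    K=(m['fx'],m['fy'],m['cx'],m['cy'])
    if n=='wrist':
        T=np.eye(4);T[:3,:3]=R.from_rotvec(st['eef_rot']).as_matrix();T[:3,3]=st['eef_pos']
        T=T@m['tool_from_camera']; return K,T[:3,3],T[:3,:3]
    return K,np.array(m['position']),R.from_rotvec(m['rotation']).as_matrix()
def ray(c,uv):
    K,p,r=c; d=np.array([(uv[0]-K[2])/K[0],-(uv[1]-K[3])/K[1],-1.]); return p,r@d
def onz(c,uv,z):
    p,d=ray(c,uv); return p+d*(z-p[2])/d[2]
def proj(c,P):
    K,p,r=c; q=r.T@(np.asarray(P)-p); return np.array([K[2]+K[0]*q[0]/-q[2],K[3]-K[1]*q[1]/-q[2]])
def tri(c1,u1,c2,u2):
    p,d=ray(c1,u1);q,e=ray(c2,u2)
    s=np.linalg.lstsq(np.c_[d,-e],q-p,rcond=None)[0]
    a=p+s[0]*d;b=q+s[1]*e; return (a+b)/2,np.linalg.norm(a-b)
E
python3 - <<'E'
import cv2
t=cv2.imread('pics/top0.png'); 
cv2.imwrite('pics/t1.png',cv2.resize(t[190:300,105:275],None,fx=4.6,fy=4.6,interpolation=cv2.INTER_CUBIC))
cv2.imwrite('pics/t2.png',cv2.resize(t[190:300,270:440],None,fx=4.6,fy=4.6,interpolation=cv2.INTER_CUBIC))
s=cv2.imread('pics/scene0.png')
cv2.imwrite('pics/s1.png',cv2.resize(s[140:270,240:400],None,fx=4.6,fy=4.6,interpolation=cv2.INTER_CUBIC))
E
```

```text
(no output)
```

View pics/t1.png

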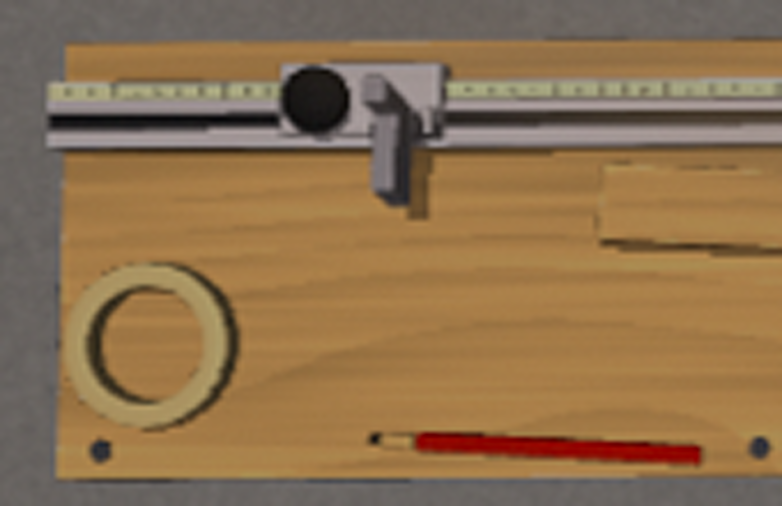

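View pics/t2.png

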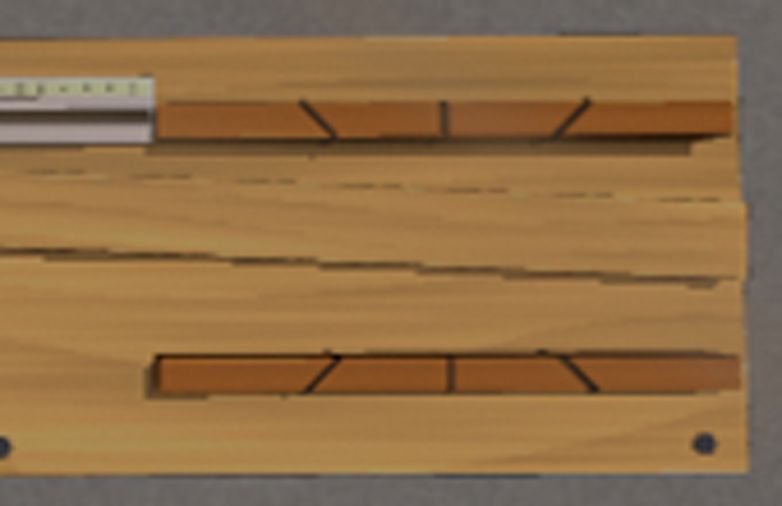

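View pics/s1.png

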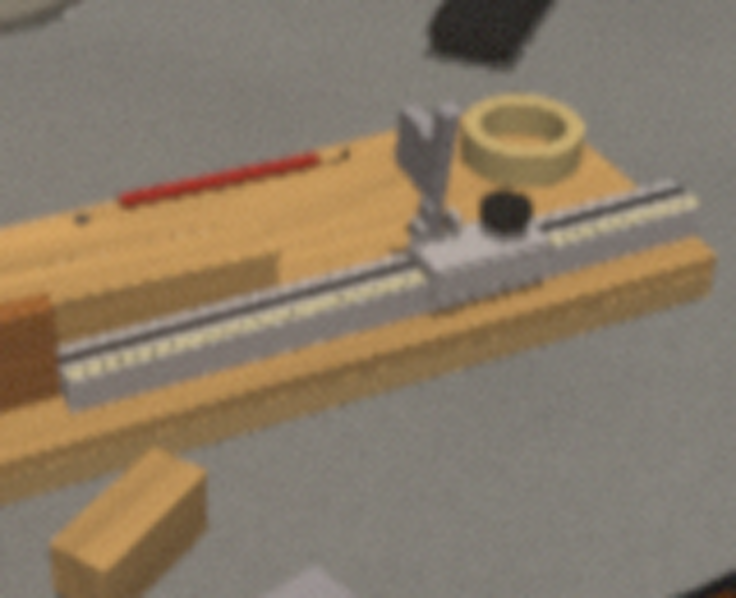

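```bash
cat > m1.py <<'E'
from h import *
c=cam('top'); s=cam('scene')
t1=lambda u,v:(105+(u+.5)/4.6-.5,190+(v+.5)/4.6-.5)
t2=lambda u,v:(270+(u+.5)/4.6-.5,190+(v+.5)/4.6-.5)
s1=lambda u,v:(240+(u+.5)/4.6-.5,140+(v+.5)/4.6-.5)
pix=[t1(65,44),t1(57,478),t2(738,37),t2(748,472)]
W=np.array([onz(c,p,.03) for p in pix])
S=np.array([[.05,.3],[-.15,.3],[.05,-.36],[-.15,-.36]])
# 2D rigid fit
a,b=S-S.mean(0),W[:,:2]-W[:,:2].mean(0)
th=np.arctan2((a[:,0]*b[:,1]-a[:,1]*b[:,0]).sum(),(a*b).sum())
Rs=np.array([[np.cos(th),-np.sin(th)],[np.sin(th),np.cos(th)]])
t=W[:,:2].mean(0)-Rs@S.mean(0)
if __name__=='__main__':
    print(W.round(4).tolist());print('th',th,'t',t,'res mm',((S@Rs.T+t-W[:,:2])*1e3).round(1).tolist())
    st=lambda P:(np.r_[Rs.T@(P[:2]-t),P[2]]*1e3).round(1)
    for n,p,z in [('lead back',t1(602,166),.07),('lead front',t1(600,241),.07),('tail back',t2(746,203),.07),('tail front',t2(742,277),.07),
      ('fence front top L',t1(47,148),.052),('fence front top R',t2(154,143),.052),('box near wall in L',t2(158,356),.09),('box near R',t2(741,357),.09),('box far R',t2(732,137),.09),
      ('flag tip low',t1(390,200),.11),('knob',t1(314,100),.084),('block R',t1(445,66),.07),('block L',t1(281,66),.07),('tape',t1(150,345),.054),('pencil',t1(700,455),.038),('penciltip',t1(370,438),.038)]:
        print(n,onz(c,p,z).round(4),st(onz(c,p,z)))
    # flag tip corners two views
    for u,v in [((378,192),(428,103)),((390,200),(400,108)),((395,203),(400,108)),((378,192),(455,106)),((390,198),(455,106))]:
        P,e=tri(c,t1(u[0],u[1]),s,s1(*v)); print('tab',u,v,P.round(4),st(P),e)
E
python3 m1.py
```

```text
[[0.6209, 0.278, 0.03], [0.4226, 0.276, 0.03], [0.6245, -0.3828, 0.03], [0.4261, -0.3825, 0.03]]
th 0.005330058136249671 t [ 0.57335697 -0.02256672] res mm [[0.9, -0.3], [-0.8, 0.7], [0.7, 0.5], [-0.8, -0.8]]
lead back [0.5627 0.0255 0.07  ] [-10.4  48.1  70. ]
lead front [0.5296 0.026  0.07  ] [-43.5  48.8  70. ]
tail back [ 0.5467 -0.3725  0.07  ] [ -28.6 -349.8   70. ]
tail front [ 0.5142 -0.3699  0.07  ] [ -61. -347.   70.]
fence front top L [0.5715 0.2772 0.052 ] [ -0.3 299.8  52. ]
fence front top R [ 0.574  -0.1126  0.052 ] [  0.2 -90.   52. ]
box near wall in L [ 0.4801 -0.1126  0.09  ] [-93.7 -89.5  90. ]
box near R [ 0.4799 -0.3627  0.09  ] [ -95.2 -339.6   90. ]
box far R [ 0.5745 -0.3611  0.09  ] [  -0.7 -338.5   90. ]
flag tip low [0.5462 0.111  0.11  ] [-26.5 133.7 110. ]
knob [0.5907 0.15   0.084 ] [ 18.2 172.5  84. ]
block R [0.607  0.0955 0.07  ] [ 34.2 117.8  70. ]
block L [0.6069 0.1682 0.07  ] [ 34.6 190.6  70. ]
tape [0.4834 0.228  0.054 ] [-88.6 251.   54. ]
pencil [ 0.4339 -0.0167  0.038 ] [-139.4    6.6   38. ]
penciltip [0.4413 0.1323 0.038 ] [-131.2  155.6   38. ]
tab (378, 192) (428, 103) [0.5507 0.1164 0.1313] [-21.9 139.1 131.3] 0.009651487249761302
tab (390, 200) (400, 108) [0.5455 0.1075 0.1285] [-27.1 130.2 128.5] 0.00015202797907338565
tab (395, 203) (400, 108) [0.5448 0.1066 0.128 ] [-27.9 129.3 128. ] 0.0025288134313633335
tab (378, 192) (455, 106) [0.5539 0.1235 0.1281] [-18.6 146.2 128.1] 0.02374739759227606
tab (390, 198) (455, 106) [0.5527 0.1211 0.1276] [-19.9 143.8 127.6] 0.02926793619867181
```

Run:
```python
import cv2
t=cv2.imread('pics/top0.png'); 
cv2.imwrite('pics/t3.png',cv2.resize(t[198:242,160:210],None,fx=12,fy=12,interpolation=cv2.INTER_CUBIC))
s=cv2.imread('pics/scene0.png')
cv2.imwrite('pics/s3.png',cv2.resize(s[155:210,318:368],None,fx=10,fy=10,interpolation=cv2.INTER_CUBIC))
```

```text
(no output)
```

View pics/t3.png

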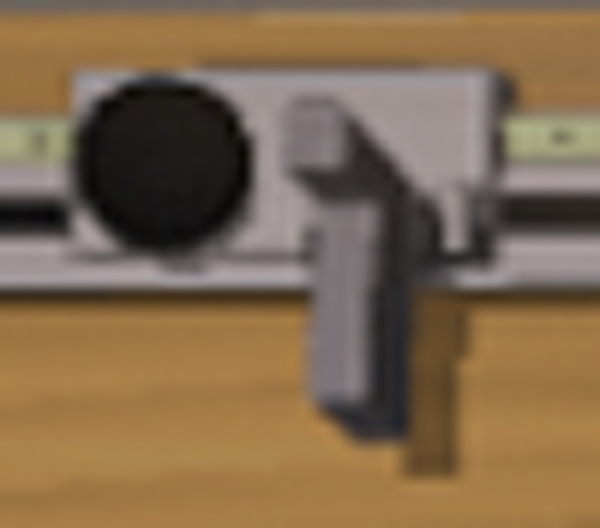

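View pics/s3.png

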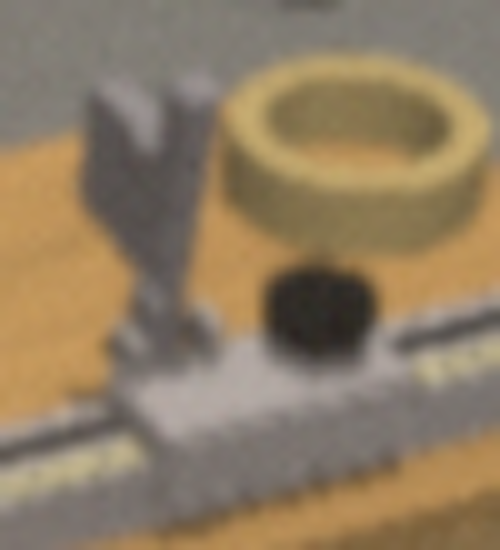

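```bash
cat >> h.py <<'E'
from numpy import array
def S2W(P):
    import m1
    P=np.asarray(P,float)/1e3; xy=m1.Rs@P[:2]+m1.t; return np.r_[xy,P[2]]
def W2S(P):
    import m1
    return np.r_[m1.Rs.T@(np.asarray(P)[:2]-m1.t),P[2]]*1e3
def Rgoal(sign=1,yaw=0):
    # tool z down, tool y along sign*station x
    a=0.0053+yaw; ex=sign*np.array([np.cos(a),np.sin(a),0]); ez=np.array([0,0,-1.]); return np.c_[np.cross(ex,ez),ex,ez]
def plan(Pst,sign=1,yaw=0):
    s=arm.read_state(); r=R.from_rotvec(s['eef_rot']).as_matrix()
    d=r.T@(S2W(Pst)-s['eef_pos']); w=R.from_matrix(r.T@Rgoal(sign,yaw)).as_rotvec()
    return d.round(4),w.round(4)
def rep():
    s=arm.read_state(); r=R.from_rotvec(s['eef_rot']).as_matrix()
    print('t',round(s['clock'],2),'tcp st',W2S(s['eef_pos']).round(1),'F',np.round(s['contact_force'],2),'gap',round(s['finger_gap']*1e3,1),'toolx',r[:,0].round(3),'tooly',r[:,1].round(3),'toolz',r[:,2].round(3),'q7',round(s['joint_positions'][6],2))
E
python3 - <<'E'
from h import *
c=cam('top')
t3=lambda u,v:(160+(u+.5)/12-.5,198+(v+.5)/12-.5)
for n,uv,z in [('tab tip corner front L',(287,168),.152),('tip fr R',(335,170),.152),('tip back L',(290,100),.152),('tip back R',(345,105),.152),('plate low left',(318,400),.128),('plate low right',(362,405),.128),('bottom right',(405,435),.09)]:
    print(n,W2S(onz(c,t3(*uv),z)).round(1))
rep()
print(plan([45,135,190],1),plan([45,135,190],-1))
E
```

```text
tab tip corner front L [ 12.3 137.1 152. ]
tip fr R [ 11.9 129.6 152. ]
tip back L [ 22.9 136.8 152. ]
tip back R [ 22.1 128.2 152. ]
plate low left [-22.9 136.7 128. ]
plate low right [-23.7 129.7 128. ]
bottom right [-27.2 129.9  90. ]
t 0.15 tcp st [-368.6  668.5  247.8] F [-0.12 -0.33 -0.51] gap 85.4 toolx [-0.955  0.298 -0.   ] tooly [ 0.298  0.954 -0.001] toolz [-0.    -0.001 -1.   ] q7 -0.07
(array([-0.5559, -0.3829,  0.0582]), array([-9.0000e-04,  7.0000e-04,  1.2627e+00])) (array([-0.5559, -0.3829,  0.0582]), array([-8.0000e-04, -1.0000e-03, -1.8789e+00]))
```

>>> send_rows([
  {"jaw":255,"linear":[-0.19,-0.13,0.0],"rotation":[0,0,0.42]},
  {"jaw":255,"linear":[-0.37,-0.25,0.02],"rotation":[0,0,0.84]},
  {"jaw":255,"linear":[-0.5579,-0.3982,0.03],"rotation":[0,0,1.2627]},
  {"jaw":255,"linear":[-0.5579,-0.3982,0.03],"rotation":[0,0,1.2627]},
  {"jaw":255,"linear":[-0.5579,-0.3982,0.03],"rotation":[0,0,1.2627]},
])

```text
clock: 0.65
eef_pos: [0.3543, 0.4443, 0.2387]
eef_rot: [-1.587, -2.711, -0.0]
contact_force: [0.9, 1.3, -0.7]
finger_gap: 0.0121
```

```bash
python3 -c "
from h import *
rep();print(plan([60,133,200]))"
```

```text
t 0.65 tcp st [-216.6  468.1  238.7] F [ 0.92  1.27 -0.65] gap 12.1 toolx [-0.49   0.872  0.   ] tooly [ 0.872  0.49  -0.   ] toolz [-0.  0. -1.] q7 -0.41
(array([-0.4272,  0.0793,  0.0386]), array([-1.000e-04, -1.000e-04,  5.065e-01]))
```

>>> send_rows([
  {"jaw":255,"linear":[-0.4272,0.0793,0.03],"rotation":[0,0,0.5065]},
  {"jaw":255,"linear":[-0.4272,0.0793,0.03],"rotation":[0,0,0.5065]},
  {"jaw":255,"linear":[-0.4272,0.0793,0.0386],"rotation":[0,0,0.5065]},
  {"jaw":255,"linear":[-0.4272,0.0793,0.0386],"rotation":[0,0,0.5065]},
  {"jaw":255,"linear":[-0.4272,0.0793,0.0386],"rotation":[0,0,0.5065]},
])

```text
clock: 1.15
eef_pos: [0.515, 0.2543, 0.2176]
eef_rot: [2.211, 2.232, 0.0]
contact_force: [0.2, 0.3, -0.7]
finger_gap: 0.0002
```

>>> send_rows([
  {"jaw":255,"linear":[-0.2,0,0],"rotation":[0,0,0]},
])

```text
clock: 1.25
eef_pos: [0.5173, 0.2047, 0.2171]
eef_rot: [2.208, 2.233, 0.0]
contact_force: [0.9, -0.8, -0.1]
finger_gap: 0.0001
```

```bash
python3 -c "
from h import *
rep();print(plan([60,133,200]))"
```

```text
t 1.25 tcp st [-54.8 227.6 217.1] F [ 0.86 -0.84 -0.05] gap 0.1 toolx [-0.011  1.    -0.001] tooly [1.    0.011 0.001] toolz [ 0.001 -0.001 -1.   ] q7 -0.32
(array([-0.0952,  0.1143,  0.0173]), array([0.0012, 0.0012, 0.006 ]))
```

>>> send_rows([
  {"jaw":255,"linear":[-0.032,0.038,0.005],"rotation":[0,0,0.006]},
  {"jaw":255,"linear":[-0.064,0.076,0.01],"rotation":[0,0,0.006]},
  {"jaw":255,"linear":[-0.0952,0.1143,0.0173],"rotation":[0,0,0.006]},
  {"jaw":255,"linear":[-0.0952,0.1143,0.035],"rotation":[0,0,0.006]},
  {"jaw":255,"linear":[-0.0952,0.1143,0.035],"rotation":[0.001,0.001,0.006]},
])

```text
clock: 1.75
eef_pos: [0.6294, 0.1106, 0.1803]
eef_rot: [-2.216, -2.223, 0.006]
contact_force: [-0.7, 0.9, -0.2]
finger_gap: -0.0
```

```bash
python3 -c "
from h import *
rep();print(plan([60,133,155]))
cv2.imwrite('pics/w1.png',arm.read_camera('wrist'))
t=arm.read_camera('top');cv2.imwrite('pics/t5.png',cv2.resize(t[180:260,130:270],None,fx=5,fy=5,interpolation=2))
t=arm.read_camera('scene');cv2.imwrite('pics/s5.png',cv2.resize(t[80:230,270:430],None,fx=4,fy=4,interpolation=2))
"
```

```text
t 1.75 tcp st [ 56.8 132.8 180.3] F [-0.74  0.93 -0.18] gap -0.0 toolx [-0.003  1.    -0.001] tooly [ 1.     0.003 -0.005] toolz [-0.005 -0.001 -1.   ] q7 -0.03
(array([0.0002, 0.0033, 0.0253]), array([-0.0046,  0.0007, -0.002 ]))
```

View pics/w1.png

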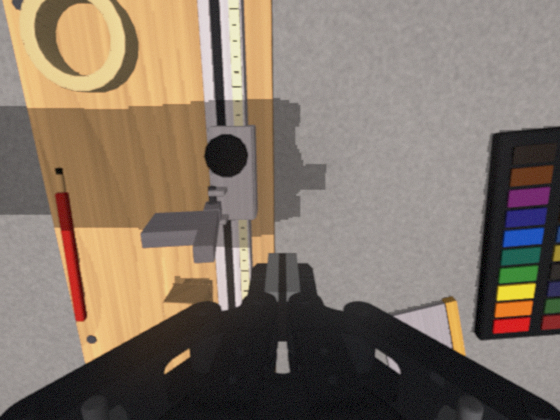

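View pics/s5.png

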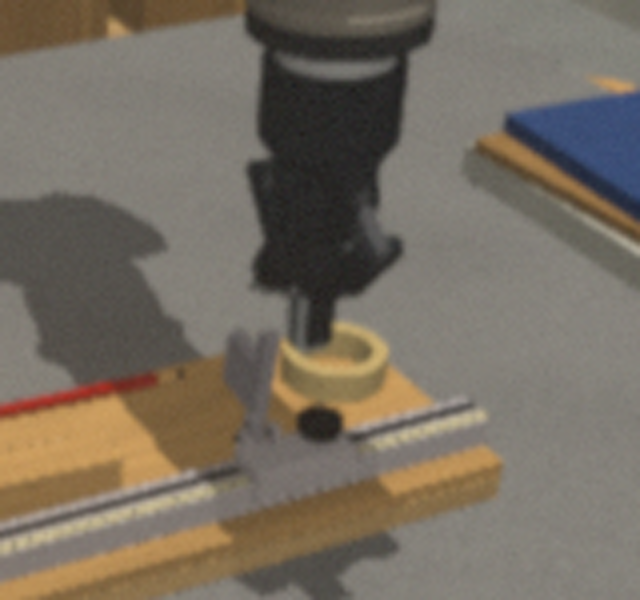

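The wrist view shows the shut fingers at about (282, 265), behind the flag, with the tab's end at about (204, 247). Next I'll check the flag's y from this view.

```bash
python3 -c "
from h import *
s=arm.read_state();c=cam('wrist',s)
for uv in [(195,240),(214,240),(195,260),(214,260)]: print(uv,W2S(onz(c,uv,.151)).round(1))
for uv in [(143,232),(145,246)]: print(uv,W2S(onz(c,uv,.128)).round(1))
print('knob',W2S(onz(c,(226,156),.084)).round(1))
"
```

```text
(195, 240) [ 11.2 144.  151. ]
(214, 240) [ 21.2 144.  151. ]
(195, 260) [ 10.3 132.3 151. ]
(214, 260) [ 20.5 132.3 151. ]
(143, 232) [-26.4 139.3 128. ]
(145, 246) [-26.3 130.1 128. ]
knob [ 18.2 178.5  84. ]
```

>>> send_rows([
  {"jaw":255,"linear":[0.002,0.0,0.026],"rotation":[-0.0046,0,-0.002]},
  {"jaw":255,"linear":[0.002,-0.018,0.026],"rotation":[-0.0046,0,-0.002]},
  {"jaw":255,"linear":[0.002,-0.018,0.026],"rotation":[-0.0046,0,-0.002]},
])

```text
clock: 2.2
eef_pos: [0.6101, 0.1152, 0.1571]
eef_rot: [2.211, 2.231, 0.004]
contact_force: [-0.0, -0.3, -0.5]
finger_gap: 0.0001
```

```bash
python3 -c "
from h import *
rep()
cv2.imwrite('pics/w2.png',arm.read_camera('wrist'))"
```

```text
t 2.2 tcp st [ 37.4 137.6 157.1] F [-0.05 -0.26 -0.47] gap 0.1 toolx [-0.009  1.     0.002] tooly [1.    0.009 0.002] toolz [ 0.002  0.002 -1.   ] q7 -0.03
```

View pics/w2.png

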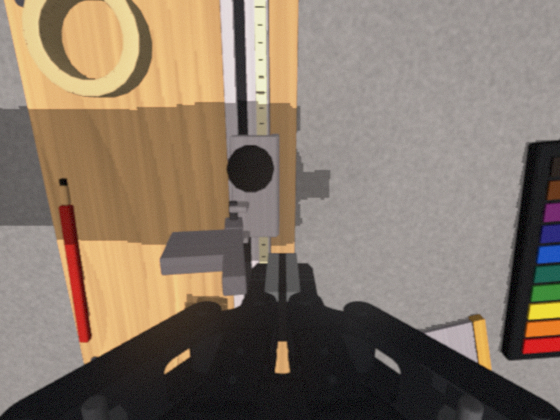

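The tab's end is at about (234, 280) and the finger at (282, 272). They line up in y and are about 10 mm apart, so I'll sweep now.

>>> send_rows([
  {"jaw":255,"linear":[0.0,-0.006,0.0],"rotation":[0,0,0]},
  {"jaw":255,"linear":[0.0,-0.013,0.0],"rotation":[0,0,0]},
  {"jaw":255,"linear":[0.0,-0.021,0.0],"rotation":[0,0,0]},
  {"jaw":255,"linear":[0.0,-0.03,0.001],"rotation":[0,0,0]},
  {"jaw":255,"linear":[0.0,-0.03,0.001],"rotation":[0,0,0]},
])

```text
clock: 2.75
eef_pos: [0.5807, 0.1137, 0.1555]
eef_rot: [2.212, 2.229, 0.004]
contact_force: [-0.9, 0.8, 0.7]
finger_gap: -0.0001
```

```bash
python3 -c "
from h import *
rep()
cv2.imwrite('pics/w3.png',arm.read_camera('wrist'))
t=arm.read_camera('scene');cv2.imwrite('pics/s6.png',cv2.resize(t[80:230,270:430],None,fx=4,fy=4,interpolation=2))
"
```

```text
t 2.75 tcp st [  8.  136.3 155.5] F [-0.93  0.77  0.74] gap -0.1 toolx [-0.008  1.     0.001] tooly [1.    0.008 0.003] toolz [ 0.003  0.001 -1.   ] q7 -0.05
```

View pics/w3.png

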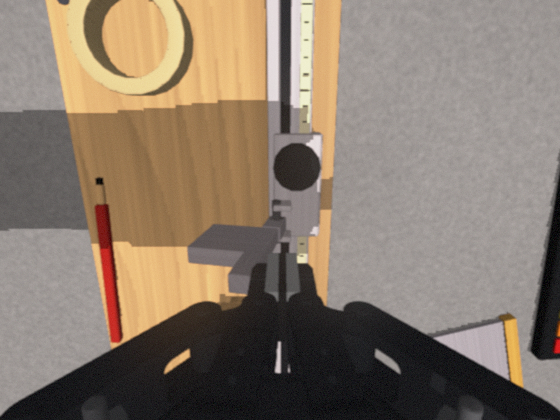

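View pics/s6.png

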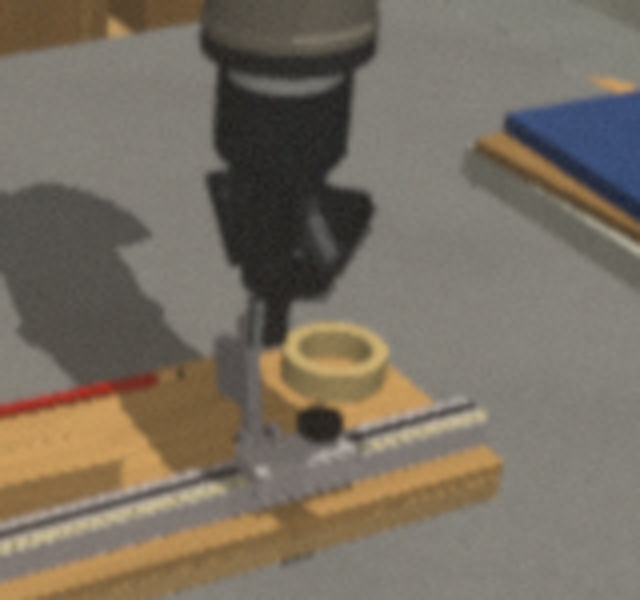

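The flag is moving with the finger at very low force. I'll continue round the arc.

>>> send_rows([
  {"jaw":255,"linear":[0.0,-0.016,0.005],"rotation":[0,0,0]},
  {"jaw":255,"linear":[0.0,-0.029,0.014],"rotation":[0,0,0]},
  {"jaw":255,"linear":[0.0,-0.04,0.026],"rotation":[0,0,0]},
  {"jaw":255,"linear":[0.0,-0.047,0.04],"rotation":[0,0,0]},
  {"jaw":255,"linear":[0.0,-0.05,0.052],"rotation":[0,0,0]},
])

```text
clock: 3.35
eef_pos: [0.5318, 0.1134, 0.1028]
eef_rot: [2.212, 2.229, 0.005]
contact_force: [-0.4, 0.1, 2.5]
finger_gap: 0.0003
```

```bash
python3 -c "
from h import *
rep()
cv2.imwrite('pics/w4.png',arm.read_camera('wrist'))
t=arm.read_camera('scene');cv2.imwrite('pics/s7.png',cv2.resize(t[80:230,270:430],None,fx=4,fy=4,interpolation=2))
"
```

```text
t 3.35 tcp st [-40.8 136.2 102.8] F [-0.41  0.14  2.51] gap 0.3 toolx [-0.008  1.     0.001] tooly [1.    0.008 0.003] toolz [ 0.003  0.001 -1.   ] q7 -0.04
```

View pics/w4.png

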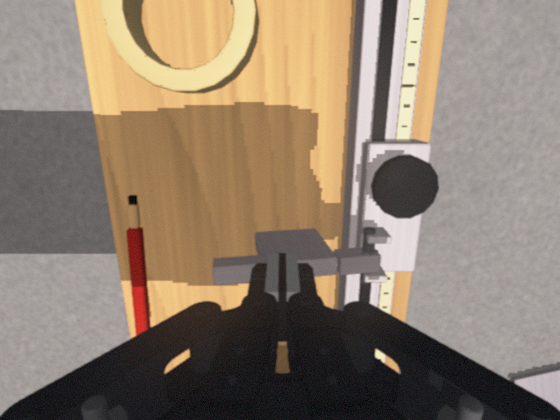

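View pics/s7.png

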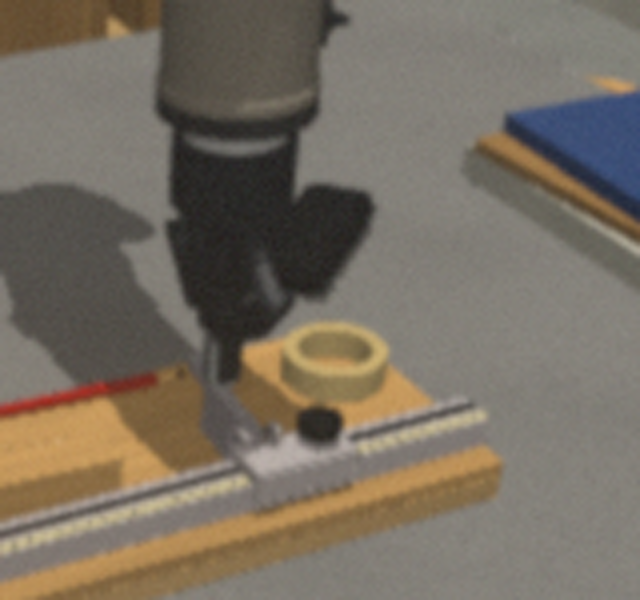

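The flag is nearly flat, with the finger on its tab. I'll press straight down until it meets its rest.

>>> send_rows([
  {"jaw":255,"linear":[0.0,-0.003,0.004],"rotation":[0,0,0]},
  {"jaw":255,"linear":[0.0,-0.004,0.007],"rotation":[0,0,0]},
  {"jaw":255,"linear":[0.0,-0.004,0.007],"rotation":[0,0,0]},
])

```text
clock: 3.75
eef_pos: [0.5284, 0.1134, 0.0964]
eef_rot: [2.212, 2.228, 0.005]
contact_force: [0.0, 0.3, -0.9]
finger_gap: -0.0002
```

>>> send_rows([
  {"jaw":255,"linear":[0.0,0.0,0.002],"rotation":[0,0,0]},
  {"jaw":255,"linear":[0.0,0.0,0.002],"rotation":[0,0,0]},
])

```text
clock: 3.95
eef_pos: [0.5284, 0.1134, 0.0944]
eef_rot: [2.212, 2.228, 0.005]
contact_force: [0.1, 0.5, 0.4]
finger_gap: -0.0
```

>>> send_rows([
  {"jaw":255,"linear":[0.0,0.0,0.001],"rotation":[0,0,0]},
  {"jaw":255,"linear":[0.0,0.0,0.002],"rotation":[0,0,0]},
])

```text
clock: 4.15
eef_pos: [0.5285, 0.1134, 0.0927]
eef_rot: [2.212, 2.228, 0.006]
contact_force: [-3.9, 0.0, 12.8]
finger_gap: -0.0
```

>>> send_rows([
  {"jaw":255,"linear":[0.0,0.0,0.0007],"rotation":[0,0,0]},
  {"jaw":255,"linear":[0.0,0.0,0.0014],"rotation":[0,0,0]},
])

```text
clock: 4.35
eef_pos: [0.5285, 0.1136, 0.0918]
eef_rot: [2.212, 2.229, 0.006]
contact_force: [-7.1, -0.4, 21.3]
finger_gap: 0.0001
```

>>> send_rows([
  {"jaw":255,"linear":[0.0,0.0,-0.03],"rotation":[0,0,0]},
  {"jaw":255,"linear":[0.0,0.0,-0.07],"rotation":[0,0,0]},
  {"jaw":0,"linear":[-0.045,0.007,-0.1],"rotation":[0,0,0]},
  {"jaw":0,"linear":[-0.09,0.014,-0.1],"rotation":[0,0,-0.04]},
  {"jaw":0,"linear":[-0.136,0.015,-0.1],"rotation":[0,0,-0.04]},
])

```text
clock: 4.85
eef_pos: [0.5451, -0.0239, 0.1924]
eef_rot: [2.162, 2.274, 0.009]
contact_force: [1.1, -0.1, 0.6]
finger_gap: 0.0431
```

```bash
python3 -c "
from h import *
rep()
print(plan([-29.6,-2,110],1,-.0457))
cv2.imwrite('pics/w5.png',arm.read_camera('wrist'))
t=arm.read_camera('top');cv2.imwrite('pics/t6.png',t)
t=arm.read_camera('scene');cv2.imwrite('pics/s8.png',cv2.resize(t[80:230,240:400],None,fx=4,fy=4,interpolation=2))
"
```

```text
t 4.85 tcp st [-28.3  -1.2 192.4] F [ 1.14 -0.07  0.57] gap 43.1 toolx [-0.05   0.999  0.001] tooly [0.999 0.05  0.007] toolz [ 0.006  0.002 -1.   ] q7 0.19
(array([-0.0009, -0.0019,  0.0824]), array([ 0.0065, -0.0016,  0.0907]))
```

View pics/w5.png

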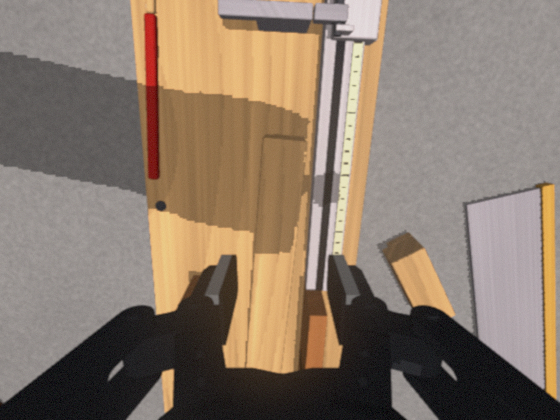

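View pics/s8.png

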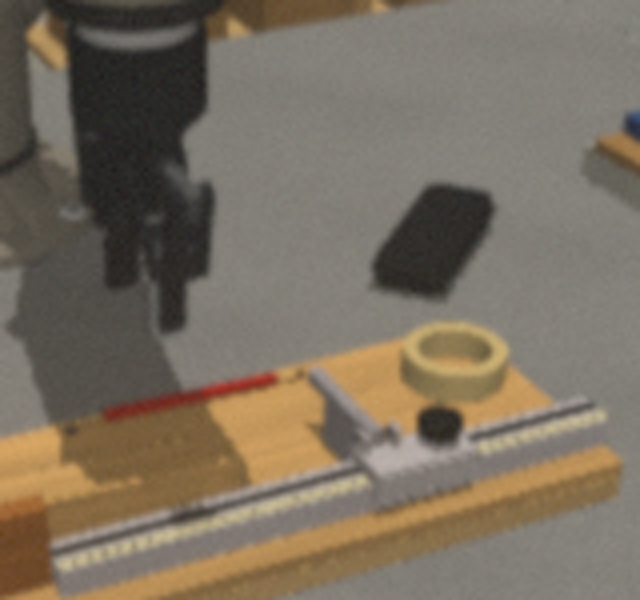

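The flag lies flat across the path in the wrist view, at (220–345, 10). The stick's lead end is at (262–306, 137). I turned the yaw the wrong way and will correct it, after measuring the stick from this view.

```bash
python3 -c "
from h import *
w=cv2.imread('pics/w5.png')
cv2.imwrite('pics/w5c.png',cv2.resize(w[0:300,200:400],None,fx=2.0*1.3,fy=2.0,interpolation=2))
s=arm.read_state();c=cam('wrist',s)
for n,uv,z in [('lead back',(306,138),.07),('lead front',(263,136),.07),('back near',(303,280),.07),('front near',(252,300),.07),('flag -y top edge',(225,20),.077),('flag tip',(310,20),.077),('fence face',(322,100),.052),('fence face',(308,285),.052),('fence bl',(311,200),.052)]: print(n,W2S(onz(c,uv,z)).round(1))
"
```

```text
lead back [-12.8  50.8  70. ]
lead front [-45.  51.  70.]
back near [ -8.2 -69.   70. ]
front near [-51.8 -90.3  70. ]
flag -y top edge [-71.2 125.5  77. ]
flag tip [-15.3 127.7  77. ]
fence face [-0.7 78.6 52. ]
fence face [ -1.5 -84.4  52. ]
fence bl [-4.  -2.5 52. ]
```

View pics/w5c.png

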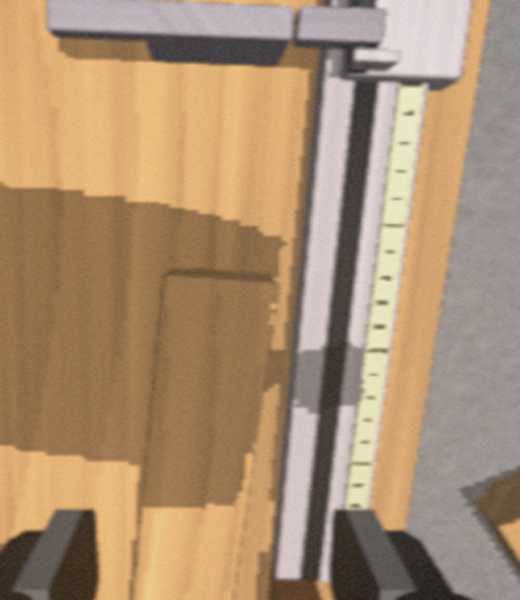

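>>> send_rows([
  {"jaw":0,"linear":[-0.001,-0.002,0.03],"rotation":[0.0065,0,0.0907]},
  {"jaw":0,"linear":[-0.001,-0.002,0.06],"rotation":[0.0065,0,0.0907]},
  {"jaw":0,"linear":[-0.001,-0.002,0.08],"rotation":[0.0065,0,0.0907]},
  {"jaw":0,"linear":[-0.001,-0.002,0.08],"rotation":[0.0065,0,0.0907]},
])

```text
clock: 5.4
eef_pos: [0.5408, -0.0227, 0.1086]
eef_rot: [-2.264, -2.171, 0.008]
contact_force: [-0.3, -0.4, 0.7]
finger_gap: 0.0853
```

```bash
python3 -c "
from h import *
rep()
print(plan([-29.6,-2,71],1,-.0457))
cv2.imwrite('pics/w6.png',arm.read_camera('wrist'))
"
```

```text
t 5.4 tcp st [-32.6  -0.  108.6] F [-0.28 -0.41  0.66] gap 85.3 toolx [0.042 0.999 0.   ] tooly [ 0.999 -0.042 -0.007] toolz [-0.007  0.    -1.   ] q7 0.19
(array([-0.0019,  0.0033,  0.0376]), array([-0.0072, -0.    , -0.0018]))
```

View pics/w6.png

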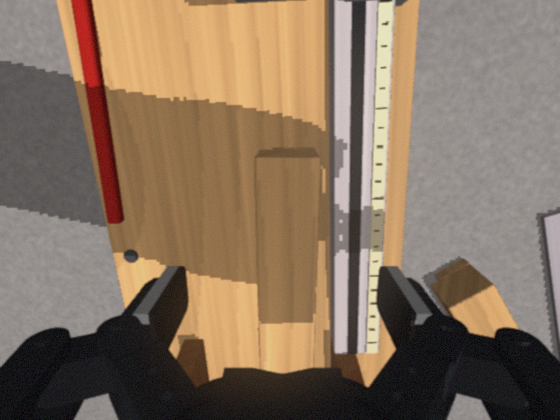

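The stick's edges run parallel to the pads (u 256–320), about 3 mm right of centre. I'll shift, lower and grip lightly.

>>> send_rows([
  {"jaw":0,"linear":[-0.001,0.004,0.018],"rotation":[-0.0072,0,0]},
  {"jaw":0,"linear":[-0.001,0.004,0.03],"rotation":[-0.0072,0,0]},
  {"jaw":0,"linear":[-0.001,0.004,0.0376],"rotation":[-0.0072,0,0]},
  {"jaw":0,"linear":[-0.001,0.004,0.0376],"rotation":[-0.0072,0,0]},
])

```text
clock: 5.85
eef_pos: [0.5458, -0.0246, 0.073]
eef_rot: [2.268, 2.172, 0.004]
contact_force: [0.1, 0.0, 0.7]
finger_gap: 0.0851
```

>>> send_rows([
  {"jaw":120,"linear":[0,0,0],"rotation":[0,0,0]},
  {"jaw":160,"linear":[0,0,0],"rotation":[0,0,0]},
  {"jaw":160,"linear":[0,0,0],"rotation":[0,0,0]},
  {"jaw":170,"linear":[0,0,0],"rotation":[0,0,0]},
  {"jaw":170,"linear":[0,0,0],"rotation":[0,0,0]},
], force=20)

```text
clock: 6.35
eef_pos: [0.5462, -0.0247, 0.0738]
eef_rot: [2.268, 2.171, 0.006]
contact_force: [-2.2, 0.7, 7.2]
finger_gap: 0.033
```

```bash
python3 -c "
from h import *
rep()
cv2.imwrite('pics/w7.png',arm.read_camera('wrist'))
"
```

```text
t 6.35 tcp st [-27.1  -2.   73.8] F [-2.19  0.66  7.18] gap 33.0 toolx [0.044 0.999 0.001] tooly [ 0.999 -0.044  0.004] toolz [ 0.005  0.001 -1.   ] q7 0.23
```

View pics/w7.png

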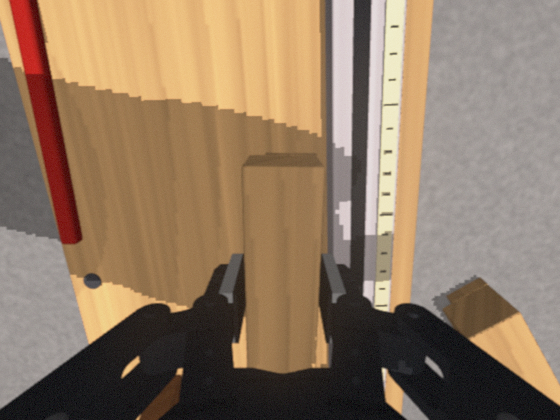

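>>> send_rows([
  {"jaw":170,"linear":[0,0,-0.0015],"rotation":[0,0,0]},
  {"jaw":170,"linear":[0,0,-0.0015],"rotation":[0,0,0]},
])

```text
clock: 6.6
eef_pos: [0.5461, -0.0248, 0.075]
eef_rot: [2.267, 2.171, 0.006]
contact_force: [-0.2, 0.1, -1.2]
finger_gap: 0.0333
```

>>> send_rows([
  {"jaw":170,"linear":[0,0.0,0],"rotation":[0,0,-0.025]},
  {"jaw":170,"linear":[0,0.002,0],"rotation":[0,0,-0.049]},
  {"jaw":170,"linear":[0,0.004,0],"rotation":[0,0,-0.049]},
  {"jaw":170,"linear":[0,0.006,0],"rotation":[0,0,-0.049]},
  {"jaw":170,"linear":[0,0.006,0],"rotation":[0,0,-0.049]},
])

```text
clock: 7.1
eef_pos: [0.5525, -0.0251, 0.0748]
eef_rot: [2.213, 2.226, 0.005]
contact_force: [-0.7, -0.3, -1.1]
finger_gap: 0.0335
```

```bash
python3 -c "
from h import *
rep()
"
```

```text
t 7.1 tcp st [-20.9  -2.4  74.8] F [-0.69 -0.35 -1.13] gap 33.5 toolx [-0.006  1.     0.001] tooly [1.    0.006 0.004] toolz [ 0.004  0.001 -1.   ] q7 0.27
```

>>> send_rows([
  {"jaw":170,"linear":[0,0.001,0],"rotation":[0,0,0]},
  {"jaw":170,"linear":[0,0.002,0],"rotation":[0,0,0]},
  {"jaw":170,"linear":[0,0.003,0],"rotation":[0,0,0]},
  {"jaw":170,"linear":[0,0.003,0],"rotation":[0,0,0]},
])

```text
clock: 7.5
eef_pos: [0.5545, -0.0251, 0.0747]
eef_rot: [2.214, 2.227, 0.004]
contact_force: [-4.3, -0.2, 0.7]
finger_gap: 0.0335
```

>>> send_rows([
  {"jaw":170,"linear":[0,0.001,0],"rotation":[0,0,0]},
  {"jaw":170,"linear":[0,0.001,0],"rotation":[0,0,0]},
])

```text
clock: 7.7
eef_pos: [0.5547, -0.0251, 0.0746]
eef_rot: [2.215, 2.228, 0.002]
contact_force: [-9.2, -0.3, 3.9]
finger_gap: 0.0337
```

```bash
python3 -c "
from h import *
rep();print(arm.read_state()['ft_torque'])
"
```

```text
t 7.7 tcp st [-18.7  -2.4  74.6] F [-9.16 -0.29  3.95] gap 33.7 toolx [-0.006  1.     0.001] tooly [1.    0.006 0.001] toolz [ 0.001  0.001 -1.   ] q7 0.27
[-0.05330957  2.1371813   0.13642931]
```

```bash
python3 -c "
from h import *
t=arm.read_camera('top');cv2.imwrite('pics/t7.png',cv2.resize(t[195:285,220:440],None,fx=3.6,fy=3.6*1.5,interpolation=2))
cv2.imwrite('pics/w8.png',arm.read_camera('wrist'))
"
```

```text
(no output)
```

View pics/t7.png

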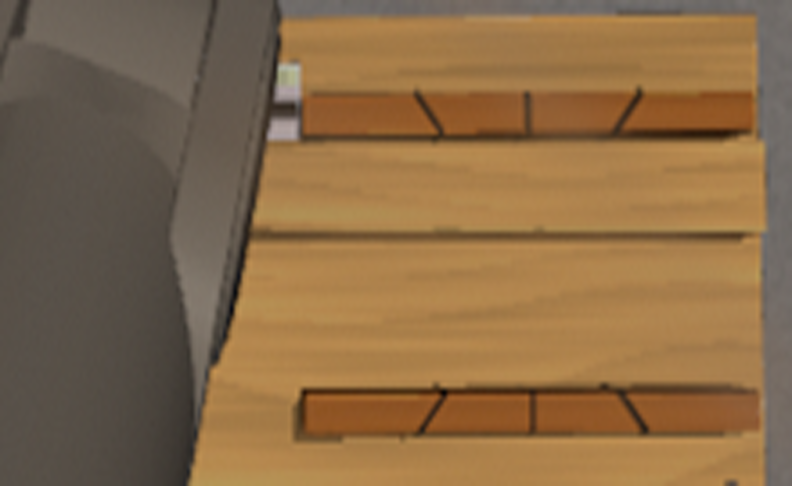

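View pics/w8.png

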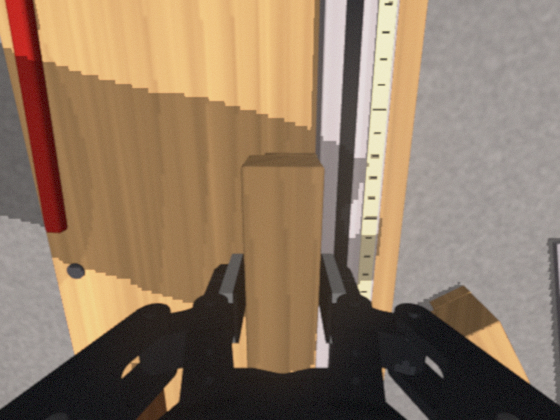

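The top view shows the stick lying against the far wall with no gap, its front edge level at row ~236. I'll check the angle numerically.

```bash
python3 -c "
from h import *
t=arm.read_camera('top');cv2.imwrite('pics/t8.png',t)
g=cv2.cvtColor(t,cv2.COLOR_BGR2GRAY).astype(float); g=cv2.GaussianBlur(g,(1,3),0)
c=cam('top')
for name,r0,r1,u0,u1,z in [('stick front dark',234,245,300,425,.03),('far wall front',215,225,310,425,.09),('near wall back top edge',262,270,312,425,.09)]:
    P=[]
    for u in range(u0,u1):
        col=g[r0:r1,u]; gr=np.abs(np.diff(col)) if 'edge' in name else (col.max()-col)
        gr=np.where(gr>0.6*gr.max(),gr,0); v=r0+(gr*np.arange(len(gr))).sum()/gr.sum()+(.5 if 'edge' in name else 0)
        P.append(W2S(onz(c,(u,v),z))[:2])
    P=np.array(P); k=np.polyfit(P[:,1],P[:,0],1); e=P[:,0]-np.polyval(k,P[:,1]); m=abs(e)<2; k=np.polyfit(P[m,1],P[m,0],1)
    print(name,'slope',k[0].round(4),'x at -100,-340',np.polyval(k,[-100,-340]).round(1),'std',e[m].std().round(2))
"
```

```text
stick front dark slope 0.0061 x at -100,-340 [-35.7 -37.2] std 0.26
far wall front slope 0.0167 x at -100,-340 [4.2 0.2] std 0.8
near wall back top edge slope -0.0014 x at -100,-340 [-92.  -91.7] std 0.32
```

>>> send_rows([
  {"jaw":170,"linear":[0,0,0],"rotation":[0,0,-0.006]},
  {"jaw":170,"linear":[0,0,0],"rotation":[0,0,-0.006]},
])

```text
clock: 8.05
eef_pos: [0.5549, -0.0252, 0.0746]
eef_rot: [2.207, 2.234, 0.003]
contact_force: [-7.9, -1.5, 3.0]
finger_gap: 0.0333
```

```bash
python3 -c "
from h import *
rep();print(arm.read_state()['ft_torque'])
"
```

```text
t 8.05 tcp st [-18.5  -2.5  74.6] F [-7.9  -1.51  2.99] gap 33.3 toolx [-0.012  1.     0.001] tooly [1.    0.012 0.002] toolz [ 0.002  0.001 -1.   ] q7 0.27
[-0.17694509  1.70437838  0.11343784]
```

>>> send_rows([
  {"jaw":170,"linear":[0.006,0,0],"rotation":[0,0,0]},
  {"jaw":170,"linear":[0.02,0.0001,0],"rotation":[0,0,0]},
  {"jaw":170,"linear":[0.035,0.0002,0],"rotation":[0,0,0]},
  {"jaw":170,"linear":[0.05,0.0003,0],"rotation":[0,0,0]},
  {"jaw":170,"linear":[0.06,0.0004,0],"rotation":[0,0,0]},
])

```text
clock: 8.55
eef_pos: [0.5545, 0.0353, 0.0744]
eef_rot: [2.207, 2.234, 0.002]
contact_force: [-6.7, -5.4, -1.7]
finger_gap: 0.0335
```

>>> send_rows([
  {"jaw":170,"linear":[0,0,0],"rotation":[0,0,0]},
])

```text
clock: 8.65
eef_pos: [0.5545, 0.0366, 0.0743]
eef_rot: [2.206, 2.236, 0.003]
contact_force: [-6.2, 5.0, -2.5]
finger_gap: 0.0332
```

```bash
python3 -c "
from h import *
rep();print(arm.read_state()['ft_torque'])
s=arm.read_state()
w=arm.read_camera('wrist');cv2.imwrite('pics/w9.png',w)
"
```

```text
t 8.65 tcp st [-18.5  59.2  74.3] F [-6.24  4.98 -2.45] gap 33.2 toolx [-0.014  1.     0.001] tooly [1.    0.014 0.002] toolz [ 0.002  0.001 -1.   ] q7 0.16
[1.17058014 1.56141359 0.03352208]
```

View pics/w9.png

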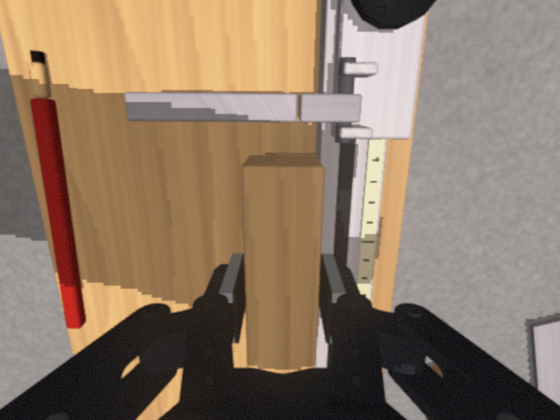

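```bash
python3 -c "
from h import *
s=arm.read_state();c=cam('wrist',s)
for uv,z in [((283,166),.07),((283,121),.077),((283,94),.077),((200,121),.077)]: print(uv,W2S(onz(c,uv,z)).round(1))
rep()
"
```

```text
(283, 166) [-18.3 112.3  70. ]
(283, 121) [-18.5 130.3  77. ]
(283, 94) [-18.6 139.7  77. ]
(200, 121) [-49.2 130.   77. ]
t 8.7 tcp st [-18.5  59.   74.4] F [-7.44  4.32 -1.34] gap 33.2 toolx [-0.014  1.     0.001] tooly [1.    0.014 0.002] toolz [ 0.002  0.001 -1.   ] q7 0.17
```

>>> send_rows([
  {"jaw":170,"linear":[0.003,0,0],"rotation":[0,0,0]},
  {"jaw":170,"linear":[0.006,0,0],"rotation":[0,0,0]},
  {"jaw":170,"linear":[0.006,0,0],"rotation":[0,0,0]},
])

```text
clock: 9.0
eef_pos: [0.5545, 0.0409, 0.0744]
eef_rot: [2.207, 2.234, 0.002]
contact_force: [-6.0, -1.5, -2.1]
finger_gap: 0.0335
```

>>> send_rows([
  {"jaw":170,"linear":[0.003,0,0],"rotation":[0,0,0]},
  {"jaw":170,"linear":[0.006,0,0],"rotation":[0,0,0]},
  {"jaw":170,"linear":[0.008,0,0],"rotation":[0,0,0]},
  {"jaw":170,"linear":[0.008,0,0],"rotation":[0,0,0]},
  {"jaw":170,"linear":[0.008,0,0],"rotation":[0,0,0]},
])

```text
clock: 9.5
eef_pos: [0.5544, 0.0487, 0.0744]
eef_rot: [2.207, 2.234, 0.002]
contact_force: [-5.9, -1.9, -2.5]
finger_gap: 0.0337
```

```bash
python3 -c "
from h import *
rep();print(arm.read_state()['ft_torque'])
s=arm.read_state()
w=arm.read_camera('wrist');cv2.imwrite('pics/w10.png',w)
"
```

```text
t 9.5 tcp st [-18.5  71.4  74.4] F [-5.9  -1.88 -2.52] gap 33.7 toolx [-0.012  1.     0.   ] tooly [1.    0.012 0.002] toolz [ 0.002  0.    -1.   ] q7 0.14
[-0.36955112  1.4205945   0.15832866]
```

View pics/w10.png

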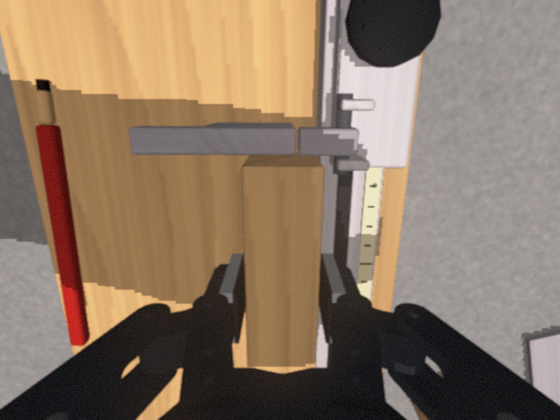

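The flag's face is at row 153 and the stick's end at row 166, so about 5 mm remains. I'll go on by feel.

>>> send_rows([
  {"jaw":170,"linear":[0.001,0,0],"rotation":[0,0,0]},
  {"jaw":170,"linear":[0.002,0,0],"rotation":[0,0,0]},
  {"jaw":170,"linear":[0.003,0,0],"rotation":[0,0,0]},
  {"jaw":170,"linear":[0.003,0,0],"rotation":[0,0,0]},
])

```text
clock: 9.95
eef_pos: [0.5544, 0.0514, 0.0744]
eef_rot: [2.207, 2.233, 0.002]
contact_force: [-6.9, -3.7, -1.3]
finger_gap: 0.0335
```

>>> send_rows([
  {"jaw":170,"linear":[0.001,0,0],"rotation":[0,0,0]},
  {"jaw":170,"linear":[0.001,0,0],"rotation":[0,0,0]},
])

```text
clock: 10.15
eef_pos: [0.5544, 0.0524, 0.0745]
eef_rot: [2.207, 2.233, 0.002]
contact_force: [-6.1, -3.5, -2.2]
finger_gap: 0.0336
```

>>> send_rows([
  {"jaw":170,"linear":[0.001,0,0],"rotation":[0,0,0]},
  {"jaw":170,"linear":[0.001,0,0],"rotation":[0,0,0]},
])

```text
clock: 10.35
eef_pos: [0.5544, 0.0534, 0.0744]
eef_rot: [2.207, 2.233, 0.002]
contact_force: [-6.0, -3.5, -2.2]
finger_gap: 0.0333
```

>>> send_rows([
  {"jaw":170,"linear":[0.001,0,0],"rotation":[0,0,0]},
  {"jaw":170,"linear":[0.001,0,0],"rotation":[0,0,0]},
])

```text
clock: 10.55
eef_pos: [0.5544, 0.0543, 0.0745]
eef_rot: [2.207, 2.233, 0.002]
contact_force: [-5.6, -3.6, -2.3]
finger_gap: 0.0336
```

>>> send_rows([
  {"jaw":170,"linear":[0.001,0,0],"rotation":[0,0,0]},
  {"jaw":170,"linear":[0.001,0,0],"rotation":[0,0,0]},
])

```text
clock: 10.75
eef_pos: [0.5544, 0.0552, 0.0745]
eef_rot: [2.207, 2.233, 0.002]
contact_force: [-6.1, -3.6, -2.2]
finger_gap: 0.0335
```

>>> send_rows([
  {"jaw":170,"linear":[0.001,0,0],"rotation":[0,0,0]},
  {"jaw":170,"linear":[0.001,0,0],"rotation":[0,0,0]},
])

```text
clock: 10.95
eef_pos: [0.5544, 0.0562, 0.0745]
eef_rot: [2.207, 2.233, 0.002]
contact_force: [-4.5, -3.9, -1.0]
finger_gap: 0.0338
```

```bash
python3 -c "
from h import *
rep()
w=arm.read_camera('wrist');cv2.imwrite('pics/w11.png',w)
"
```

```text
t 10.95 tcp st [-18.5  78.9  74.5] F [-4.5  -3.91 -1.02] gap 33.8 toolx [-0.012  1.    -0.   ] tooly [1.    0.012 0.002] toolz [ 0.002 -0.    -1.   ] q7 0.13
```

View pics/w11.png

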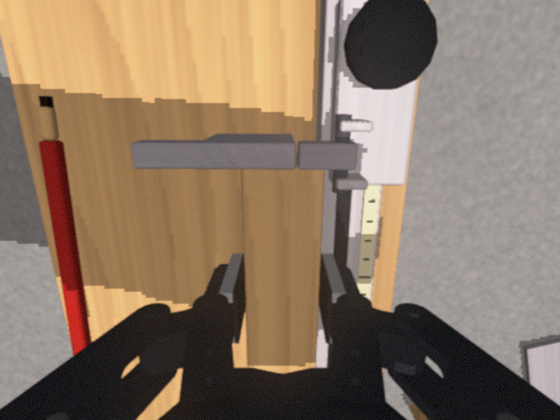

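The stick is touching the flag at row 168, and the flag is sliding on its pin: the gap to its right lug has grown from 10 to 15 px. I'll keep going in small steps.

>>> send_rows([
  {"jaw":170,"linear":[0.0007,0,0],"rotation":[0,0,0]},
  {"jaw":170,"linear":[0.0007,0,0],"rotation":[0,0,0]},
])

```text
clock: 11.2
eef_pos: [0.5544, 0.0568, 0.0745]
eef_rot: [2.207, 2.233, 0.002]
contact_force: [-6.2, -4.2, -1.8]
finger_gap: 0.0338
```

>>> send_rows([
  {"jaw":170,"linear":[0.0007,0,0],"rotation":[0,0,0]},
  {"jaw":170,"linear":[0.0007,0,0],"rotation":[0,0,0]},
])

```text
clock: 11.4
eef_pos: [0.5544, 0.0576, 0.0745]
eef_rot: [2.207, 2.233, 0.002]
contact_force: [-5.9, -4.9, -1.7]
finger_gap: 0.0334
```

>>> send_rows([
  {"jaw":170,"linear":[0.0007,0,0],"rotation":[0,0,0]},
  {"jaw":170,"linear":[0.0007,0,0],"rotation":[0,0,0]},
])

```text
clock: 11.6
eef_pos: [0.5544, 0.0583, 0.0745]
eef_rot: [2.207, 2.233, 0.002]
contact_force: [-6.1, -4.7, -1.1]
finger_gap: 0.0333
```

>>> send_rows([
  {"jaw":170,"linear":[0.0007,0,0],"rotation":[0,0,0]},
  {"jaw":170,"linear":[0.0007,0,0],"rotation":[0,0,0]},
])

```text
clock: 11.8
eef_pos: [0.5544, 0.059, 0.0744]
eef_rot: [2.207, 2.233, 0.002]
contact_force: [-6.9, -4.8, -2.0]
finger_gap: 0.0335
```

>>> send_rows([
  {"jaw":170,"linear":[0.0007,0,0],"rotation":[0,0,0]},
  {"jaw":170,"linear":[0.0007,0,0],"rotation":[0,0,0]},
])

```text
clock: 12.0
eef_pos: [0.5544, 0.0597, 0.0744]
eef_rot: [2.207, 2.233, 0.002]
contact_force: [-5.3, -4.7, -2.0]
finger_gap: 0.0332
```

>>> send_rows([
  {"jaw":170,"linear":[0.0007,0,0],"rotation":[0,0,0]},
  {"jaw":170,"linear":[0.0007,0,0],"rotation":[0,0,0]},
])

```text
clock: 12.2
eef_pos: [0.5544, 0.0601, 0.0745]
eef_rot: [2.207, 2.233, 0.001]
contact_force: [-5.7, -6.2, -1.8]
finger_gap: 0.0333
```

>>> send_rows([
  {"jaw":170,"linear":[0.0005,0,0],"rotation":[0,0,0]},
  {"jaw":170,"linear":[0.0005,0,0],"rotation":[0,0,0]},
])

```text
clock: 12.4
eef_pos: [0.5544, 0.0602, 0.0745]
eef_rot: [2.208, 2.232, 0.001]
contact_force: [-5.8, -8.8, -1.4]
finger_gap: 0.0335
```

>>> send_rows([
  {"jaw":170,"linear":[0.0004,0,0],"rotation":[0,0,0]},
  {"jaw":170,"linear":[0.0004,0,0],"rotation":[0,0,0]},
])

```text
clock: 12.6
eef_pos: [0.5544, 0.0602, 0.0744]
eef_rot: [2.208, 2.232, 0.001]
contact_force: [-5.2, -9.7, -1.9]
finger_gap: 0.0333
```

>>> send_rows([
  {"jaw":170,"linear":[0.0004,0,0],"rotation":[0,0,0]},
  {"jaw":170,"linear":[0.0004,0,0],"rotation":[0,0,0]},
  {"jaw":170,"linear":[0.0004,0,0],"rotation":[0,0,0]},
])

```text
clock: 12.9
eef_pos: [0.5543, 0.0603, 0.0744]
eef_rot: [2.208, 2.231, 0.0]
contact_force: [-5.5, -12.6, -1.4]
finger_gap: 0.0332
```

```bash
python3 -c "
from h import *
rep();print(arm.read_state()['ft_torque'])
t=arm.read_camera('top');cv2.imwrite('pics/t9.png',t);cv2.imwrite('pics/t9c.png',cv2.resize(t[195:285,220:440],None,fx=3.6,fy=3.6*1.5,interpolation=2))
cv2.imwrite('pics/w12.png',arm.read_camera('wrist'))
"
```

```text
t 12.9 tcp st [-18.6  82.9  74.4] F [ -5.47 -12.62  -1.4 ] gap 33.2 toolx [-0.01   1.    -0.002] tooly [1.    0.01  0.002] toolz [ 0.002 -0.002 -1.   ] q7 0.12
[-2.56863085  1.27334733  0.22958211]
```

View pics/t9c.png

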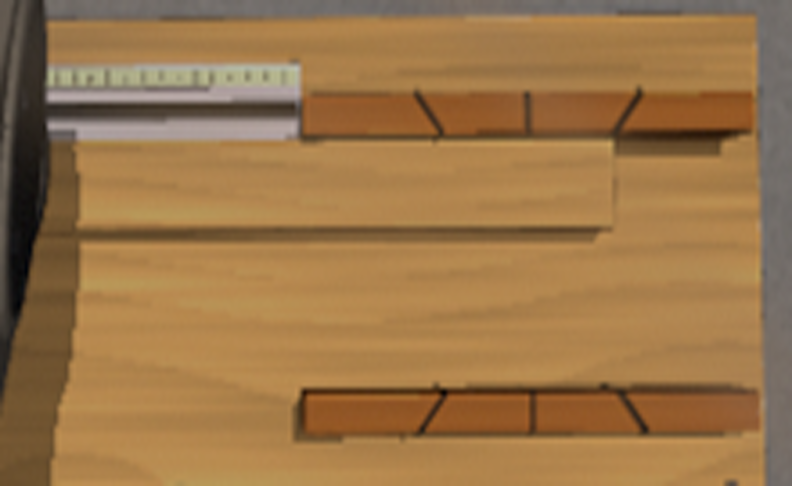

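View pics/w12.png

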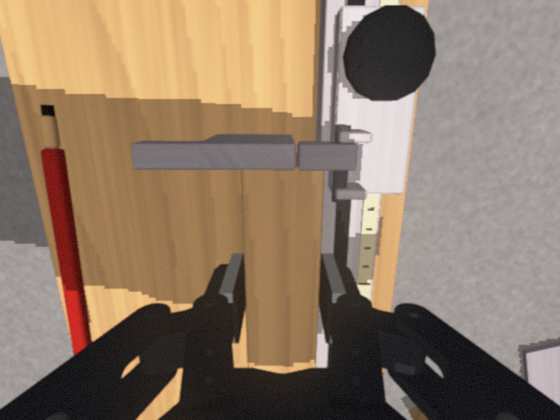

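The flag is now hard against its left lug (row 138), with about 12.6 N total push. The pen-level motion stopped there, so it bears firmly. I'll release.

>>> send_rows([
  {"jaw":140,"linear":[0,0,0],"rotation":[0,0,0]},
  {"jaw":120,"linear":[0,0,0],"rotation":[0,0,0]},
  {"jaw":80,"linear":[0,0,0],"rotation":[0,0,0]},
  {"jaw":60,"linear":[0,0,0],"rotation":[0,0,0]},
])

```text
clock: 13.4
eef_pos: [0.5558, 0.0628, 0.0751]
eef_rot: [2.206, 2.233, 0.006]
contact_force: [0.0, 1.0, -0.2]
finger_gap: 0.0653
```

>>> send_rows([
  {"jaw":60,"linear":[-0.001,0,-0.01],"rotation":[0,0,0]},
  {"jaw":60,"linear":[-0.001,0,-0.04],"rotation":[0,0,0]},
  {"jaw":60,"linear":[-0.001,0,-0.08],"rotation":[0,0,0]},
  {"jaw":255,"linear":[-0.001,0,-0.12],"rotation":[0,0,0]},
  {"jaw":255,"linear":[-0.001,0,-0.12],"rotation":[0,0,0]},
])

```text
clock: 13.9
eef_pos: [0.5574, 0.0613, 0.2004]
eef_rot: [2.205, 2.23, 0.016]
contact_force: [0.8, 0.1, -0.7]
finger_gap: 0.0372
```

```bash
python3 -c "
from h import *
rep()
t=arm.read_camera('top');cv2.imwrite('pics/t10.png',t);cv2.imwrite('pics/t10c.png',cv2.resize(t[195:285,150:440],None,fx=2.7,fy=2.7*2,interpolation=2))
t=arm.read_camera('scene');cv2.imwrite('pics/s10.png',cv2.resize(t[140:270,190:350],None,fx=4.6,fy=4.6,interpolation=2))
cv2.imwrite('pics/w13.png',arm.read_camera('wrist'))
"
```

```text
t 13.9 tcp st [-15.5  84.  200.4] F [ 0.79  0.12 -0.66] gap 37.2 toolx [-0.011  1.     0.003] tooly [1.    0.011 0.011] toolz [ 0.011  0.003 -1.   ] q7 0.01
```

View pics/t10c.png

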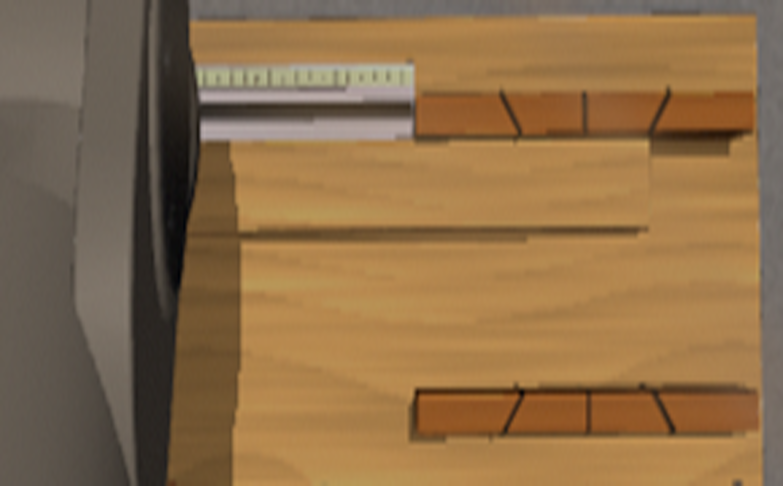

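View pics/w13.png

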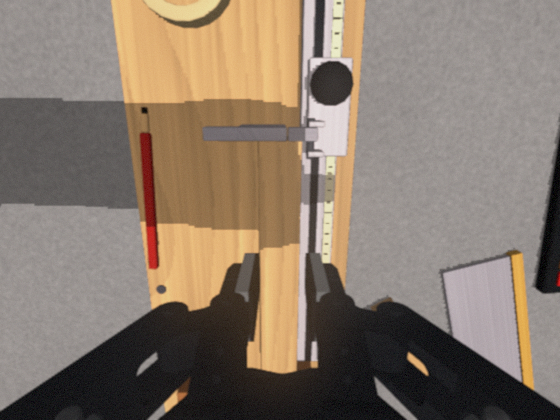

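View pics/s10.png

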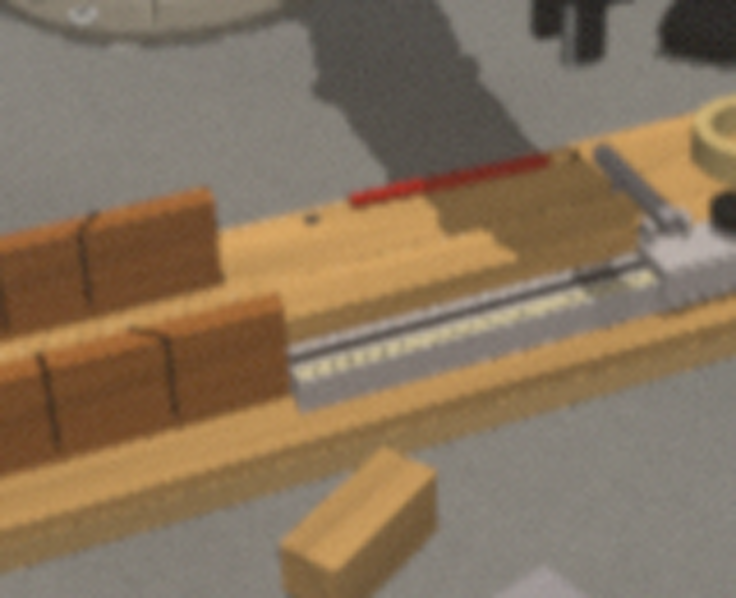

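The stick looks flush. The flag sits against its left lug, at wrist px row ~127–140 between lugs at 124 and 153. To make sure it's flush over the whole length, I'll turn the closed gripper a quarter turn, so that it fits in the mitre box, and press the front face near the tail.

```bash
cat >> h.py <<'E'
def planX(Pst):
    s=arm.read_state(); r=R.from_rotvec(s['eef_rot']).as_matrix()
    G=Rgoal(1,0); G=np.c_[G[:,1],-G[:,0],G[:,2]]
    return (r.T@(S2W(Pst)-s['eef_pos'])).round(4), R.from_matrix(r.T@G).as_rotvec().round(4)
E
python3 -c "
from h import *
print(planX([-72,-200,190]))
t=cv2.imread('pics/t10.png'); g=cv2.cvtColor(t,cv2.COLOR_BGR2GRAY).astype(float); c=cam('top')
for z,r0,r1 in [(.03,234,243),(.07,233,243)]:
    P=[]
    for u in range(248,385):
        col=g[r0:r1,u]; w=np.clip(col.max()-col-0.5*(col.max()-col.min()),0,None); v=r0+(w*np.arange(len(w))).sum()/w.sum(); P.append(W2S(onz(c,(u,v),z))[:2])
    P=np.array(P);k=np.polyfit(P[:,1],P[:,0],1);print(z,k, (P[:,0]-np.polyval(k,P[:,1])).std())
"
```

```text
(array([-0.2839, -0.0559,  0.0048]), array([ 0.0028, -0.0047,  1.5774]))
0.03 [-3.57110554e-03 -3.46241925e+01] 0.18179176517978987
0.07 [-3.56459090e-03 -3.56595976e+01] 0.1761396457391645
```

>>> send_rows([
  {"jaw":255,"linear":[-0.06,-0.012,0],"rotation":[0,0,0.3]},
  {"jaw":255,"linear":[-0.12,-0.025,0],"rotation":[0,0,0.6]},
  {"jaw":255,"linear":[-0.2,-0.04,0],"rotation":[0,0,0.9]},
  {"jaw":255,"linear":[-0.284,-0.056,0.005],"rotation":[0,0,1.2]},
  {"jaw":255,"linear":[-0.284,-0.056,0.005],"rotation":[0,0,1.2]},
])

```text
clock: 14.55
eef_pos: [0.5081, -0.1859, 0.1903]
eef_rot: [2.877, 1.262, 0.005]
contact_force: [1.4, 0.4, -0.7]
finger_gap: 0.0
```

```bash
python3 -c "
from h import *
rep();print(planX([-72,-200,190]))"
```

```text
t 14.55 tcp st [ -66.1 -163.   190.3] F [ 1.36  0.36 -0.68] gap 0.0 toolx [0.677 0.736 0.003] tooly [ 0.736 -0.677  0.002] toolz [ 0.003  0.001 -1.   ] q7 -0.18
(array([-0.0311,  0.0209,  0.0003]), array([ 6.000e-04, -3.200e-03,  8.213e-01]))
```

>>> send_rows([
  {"jaw":255,"linear":[-0.031,0.021,0],"rotation":[0,0,0.821]},
  {"jaw":255,"linear":[-0.031,0.021,0],"rotation":[0,0,0.821]},
  {"jaw":255,"linear":[-0.031,0.021,0],"rotation":[0,0,0.821]},
  {"jaw":255,"linear":[-0.031,0.021,0],"rotation":[0,0,0.821]},
  {"jaw":255,"linear":[-0.031,0.021,0],"rotation":[0,0,0.821]},
])

```text
clock: 15.05
eef_pos: [0.5033, -0.2214, 0.1901]
eef_rot: [-3.139, -0.119, -0.004]
contact_force: [0.6, -0.1, 1.0]
finger_gap: -0.0
```

```bash
python3 -c "
from h import *
rep();print(planX([-66,-200,74]))"
```

```text
t 15.05 tcp st [ -71.1 -198.4  190.1] F [ 0.57 -0.14  0.96] gap -0.0 toolx [0.997 0.076 0.003] tooly [ 0.076 -0.997 -0.   ] toolz [ 0.002  0.001 -1.   ] q7 -0.73
(array([0.0047, 0.002 , 0.1161]), array([-0.0005, -0.0025,  0.0705]))
```

>>> send_rows([
  {"jaw":255,"linear":[0.005,0.002,0.02],"rotation":[0,0,0.07]},
  {"jaw":255,"linear":[0.005,0.002,0.06],"rotation":[0,0,0.07]},
  {"jaw":255,"linear":[0.005,0.002,0.1],"rotation":[0,0,0.07]},
  {"jaw":255,"linear":[0.005,0.002,0.116],"rotation":[0,0,0.07]},
  {"jaw":255,"linear":[0.005,0.002,0.116],"rotation":[0,0,0.07]},
])

```text
clock: 15.55
eef_pos: [0.5081, -0.2228, 0.0732]
eef_rot: [-3.141, -0.019, 0.0]
contact_force: [-0.1, 0.0, 1.2]
finger_gap: 0.0001
```

```bash
python3 -c "
from h import *
rep();
t=arm.read_camera('scene');cv2.imwrite('pics/s11.png',cv2.resize(t[100:270,120:320],None,fx=3.5,fy=3.5,interpolation=2))
cv2.imwrite('pics/w14.png',arm.read_camera('wrist'))"
```

```text
t 15.55 tcp st [ -66.3 -199.9   73.2] F [-0.05  0.01  1.2 ] gap 0.1 toolx [ 1.     0.012 -0.   ] tooly [ 0.012 -1.    -0.001] toolz [-0.     0.001 -1.   ] q7 -0.64
```

View pics/s11.png

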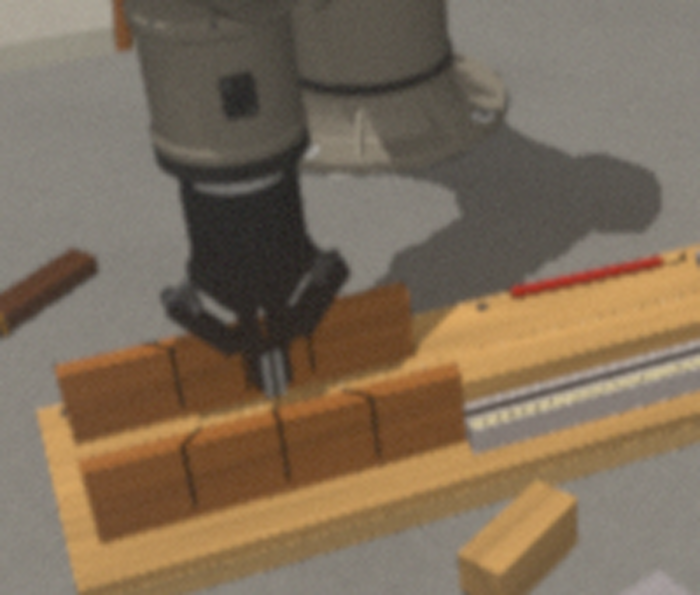

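View pics/w14.png

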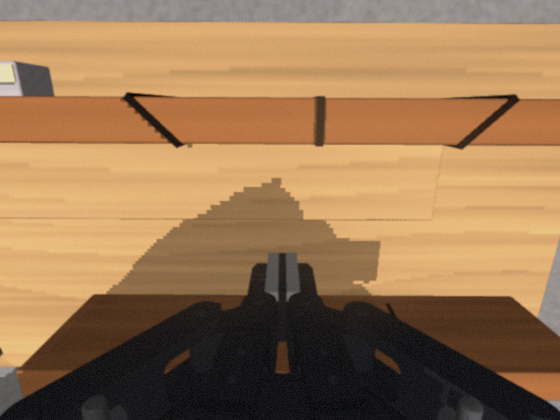

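The finger is inside the channel in front of the stick. The stick's front edge is at row 218 and its tail at u ≈ 437. I'll move in until it touches.

>>> send_rows([
  {"jaw":255,"linear":[0.006,0,0],"rotation":[0,0,0]},
  {"jaw":255,"linear":[0.012,0,0],"rotation":[0,0,0]},
  {"jaw":255,"linear":[0.016,0,0],"rotation":[0,0,0]},
  {"jaw":255,"linear":[0.016,0,0],"rotation":[0,0,0]},
])

```text
clock: 16.05
eef_pos: [0.5267, -0.2225, 0.0755]
eef_rot: [-3.141, -0.021, -0.008]
contact_force: [0.3, -0.5, -0.2]
finger_gap: -0.0001
```

>>> send_rows([
  {"jaw":255,"linear":[0.001,0,0],"rotation":[0,0,0]},
  {"jaw":255,"linear":[0.002,0,0],"rotation":[0,0,0]},
  {"jaw":255,"linear":[0.002,0,0],"rotation":[0,0,0]},
])

```text
clock: 16.35
eef_pos: [0.5277, -0.2226, 0.0751]
eef_rot: [-3.141, -0.02, -0.007]
contact_force: [0.1, -0.2, -0.2]
finger_gap: -0.0001
```

>>> send_rows([
  {"jaw":255,"linear":[0.001,0,0],"rotation":[0,0,0]},
  {"jaw":255,"linear":[0.001,0,0],"rotation":[0,0,0]},
])

```text
clock: 16.55
eef_pos: [0.5281, -0.2226, 0.0749]
eef_rot: [-3.141, -0.019, -0.005]
contact_force: [-3.8, -0.2, 2.4]
finger_gap: 0.0001
```

>>> send_rows([
  {"jaw":255,"linear":[0.001,0,0],"rotation":[0,0,0]},
  {"jaw":255,"linear":[0.001,0,0],"rotation":[0,0,0]},
])

```text
clock: 16.75
eef_pos: [0.5282, -0.2227, 0.0749]
eef_rot: [-3.14, -0.018, -0.003]
contact_force: [-9.1, 0.4, 6.5]
finger_gap: 0.0001
```

>>> send_rows([
  {"jaw":255,"linear":[0.0005,0,0],"rotation":[0,0,0]},
  {"jaw":255,"linear":[0.0005,0,0],"rotation":[0,0,0]},
])

```text
clock: 16.95
eef_pos: [0.5282, -0.2227, 0.0748]
eef_rot: [-3.14, -0.018, -0.002]
contact_force: [-13.5, 0.9, 9.5]
finger_gap: -0.0003
```

```bash
python3 -c "
from h import *
rep();cv2.imwrite('pics/w15.png',arm.read_camera('wrist'))"
```

```text
t 16.95 tcp st [ -46.2 -199.9   74.8] F [-13.48   0.85   9.54] gap -0.3 toolx [1.    0.012 0.001] tooly [ 0.012 -1.    -0.002] toolz [ 0.001  0.002 -1.   ] q7 -0.66
```

View pics/w15.png

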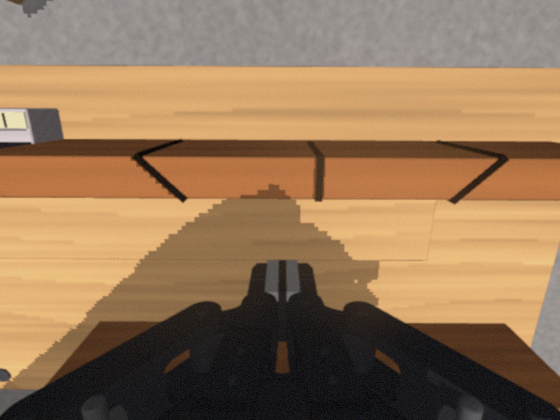

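The tail doesn't yield: x moved 0.1 mm between 4 and 13 N, so it's already on the wall. Now the same test near the lead end.

>>> send_rows([
  {"jaw":255,"linear":[-0.01,0,0],"rotation":[0,0,0]},
  {"jaw":255,"linear":[-0.023,0,-0.03],"rotation":[0,0,0]},
  {"jaw":255,"linear":[-0.023,-0.04,-0.04],"rotation":[0,0,0]},
  {"jaw":255,"linear":[-0.023,-0.085,-0.04],"rotation":[0,0,0]},
  {"jaw":255,"linear":[-0.023,-0.13,-0.04],"rotation":[0,0,0]},
])

```text
clock: 17.5
eef_pos: [0.5052, -0.0918, 0.1155]
eef_rot: [-3.14, -0.018, -0.009]
contact_force: [1.6, 0.7, -1.1]
finger_gap: -0.0001
```

```bash
python3 -c "
from h import *
rep();print(planX([-66,60,76]))"
```

```text
t 17.5 tcp st [-68.5 -68.8 115.5] F [ 1.64  0.71 -1.05] gap -0.1 toolx [1.    0.011 0.006] tooly [ 0.011 -1.    -0.001] toolz [ 0.006  0.001 -1.   ] q7 -0.92
(array([ 0.0031, -0.1288,  0.0396]), array([-0.0011, -0.0058,  0.006 ]))
```

>>> send_rows([
  {"jaw":255,"linear":[0,-0.045,0],"rotation":[0,-0.006,0]},
  {"jaw":255,"linear":[0,-0.09,0],"rotation":[0,-0.006,0]},
  {"jaw":255,"linear":[0,-0.129,0.01],"rotation":[0,-0.006,0]},
  {"jaw":255,"linear":[0,-0.129,0.04],"rotation":[0,-0.006,0]},
  {"jaw":255,"linear":[0.003,-0.129,0.04],"rotation":[0,-0.006,0]},
])

```text
clock: 18.0
eef_pos: [0.5052, 0.0375, 0.0731]
eef_rot: [3.141, 0.025, -0.008]
contact_force: [0.1, 0.3, 0.5]
finger_gap: 0.0005
```

>>> send_rows([
  {"jaw":255,"linear":[0.006,0,0],"rotation":[0,0,0]},
  {"jaw":255,"linear":[0.012,0,0],"rotation":[0,0,0]},
  {"jaw":255,"linear":[0.016,0,0],"rotation":[0,0,0]},
  {"jaw":255,"linear":[0.016,0,0],"rotation":[0,0,0]},
])

```text
clock: 18.4
eef_pos: [0.524, 0.0356, 0.0758]
eef_rot: [-3.141, -0.018, 0.001]
contact_force: [-0.1, -0.1, 0.2]
finger_gap: 0.0
```

```bash
python3 -c "
from h import *
rep();cv2.imwrite('pics/w16.png',arm.read_camera('wrist'))"
```

```text
t 18.4 tcp st [-49.   58.4  75.8] F [-0.07 -0.07  0.15] gap 0.0 toolx [ 1.     0.011 -0.   ] tooly [ 0.011 -1.    -0.001] toolz [-0.     0.001 -1.   ] q7 -1.09
```

View pics/w16.png

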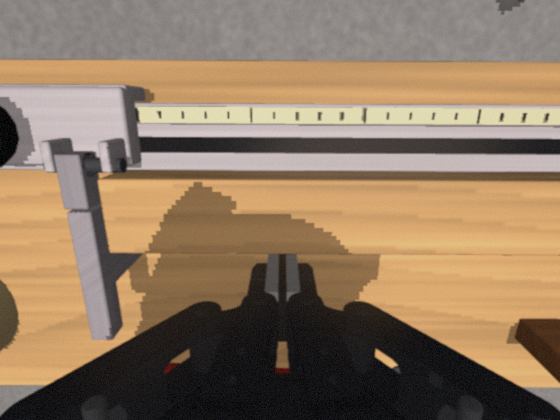

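>>> send_rows([
  {"jaw":255,"linear":[0.001,0,0],"rotation":[0,0,0]},
  {"jaw":255,"linear":[0.002,0,0],"rotation":[0,0,0]},
  {"jaw":255,"linear":[0.003,0,0],"rotation":[0,0,0]},
  {"jaw":255,"linear":[0.003,0,0],"rotation":[0,0,0]},
])

```text
clock: 18.85
eef_pos: [0.526, 0.0364, 0.0751]
eef_rot: [-3.141, -0.02, 0.003]
contact_force: [-0.3, -0.1, -1.1]
finger_gap: 0.0002
```

>>> send_rows([
  {"jaw":255,"linear":[0.001,0,0],"rotation":[0,0,0]},
  {"jaw":255,"linear":[0.001,0,0],"rotation":[0,0,0]},
])

```text
clock: 19.05
eef_pos: [0.5265, 0.0364, 0.075]
eef_rot: [-3.141, -0.02, 0.004]
contact_force: [-3.1, 0.6, 2.3]
finger_gap: -0.0002
```

>>> send_rows([
  {"jaw":255,"linear":[0.001,0,0],"rotation":[0,0,0]},
  {"jaw":255,"linear":[0.001,0,0],"rotation":[0,0,0]},
])

```text
clock: 19.25
eef_pos: [0.5266, 0.0364, 0.0748]
eef_rot: [-3.14, -0.02, 0.007]
contact_force: [-9.4, 0.5, 7.3]
finger_gap: -0.0
```

```bash
python3 -c "
from h import *
rep()"
```

```text
t 19.25 tcp st [-46.5  59.2  74.8] F [-9.37  0.54  7.25] gap -0.0 toolx [ 1.     0.012 -0.004] tooly [ 0.012 -1.    -0.001] toolz [-0.004  0.001 -1.   ] q7 -1.09
```

The same test at the lead end stops at x = −46.5 mm, against −46.2 at the tail, so the stick is parallel to the fence within 0.3 mm and doesn't yield at either end. I'll back off and inspect the flag joint.

>>> send_rows([
  {"jaw":255,"linear":[-0.01,0,0],"rotation":[0,0,0]},
  {"jaw":255,"linear":[-0.025,0,-0.02],"rotation":[0,0,0]},
  {"jaw":255,"linear":[-0.025,0.0,-0.05],"rotation":[0,0,0]},
  {"jaw":255,"linear":[-0.03,-0.03,-0.08],"rotation":[0,0,0]},
  {"jaw":255,"linear":[-0.03,-0.06,-0.08],"rotation":[0,0,0]},
])

```text
clock: 19.75
eef_pos: [0.4981, 0.0962, 0.158]
eef_rot: [-3.138, -0.016, -0.003]
contact_force: [-0.4, 0.2, -0.4]
finger_gap: -0.0002
```

```bash
python3 -c "
from h import *
rep();w=arm.read_camera('wrist');cv2.imwrite('pics/w17.png',w);
t=arm.read_camera('scene');cv2.imwrite('pics/s12.png',cv2.resize(t[140:240,240:400],None,fx=4.6,fy=4.6,interpolation=2))"
```

```text
t 19.75 tcp st [-74.7 119.1 158. ] F [-0.4   0.24 -0.44] gap -0.2 toolx [1.    0.01  0.002] tooly [ 0.01  -1.    -0.003] toolz [ 0.002  0.003 -1.   ] q7 -1.33
```

View pics/w17.png

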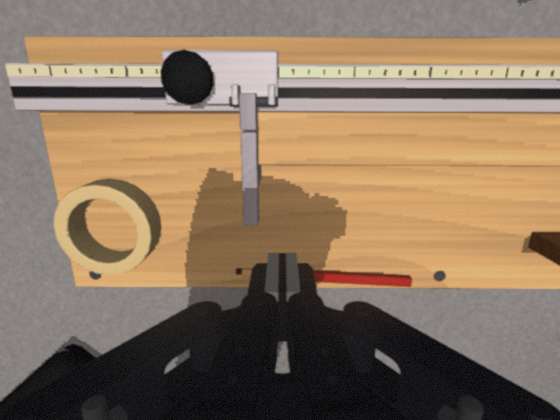

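View pics/s12.png

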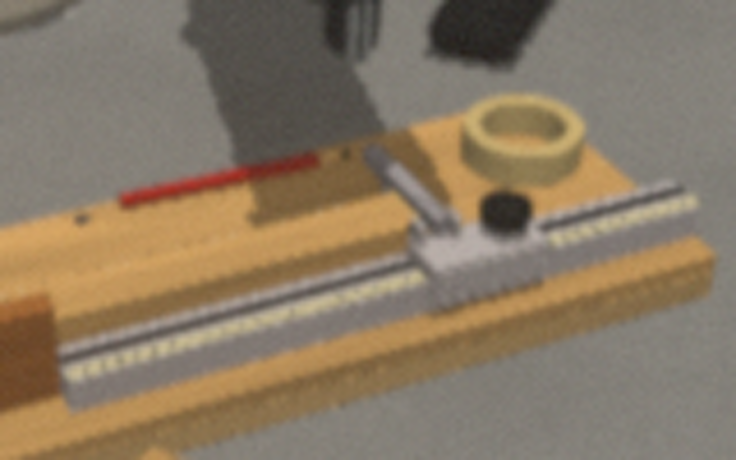

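```bash
python3 -c "
import cv2
w=cv2.imread('pics/w17.png');cv2.imwrite('pics/w17c.png',cv2.resize(w[70:240,180:360],None,fx=4.2,fy=3.4,interpolation=2))"
```

View pics/w17c.png

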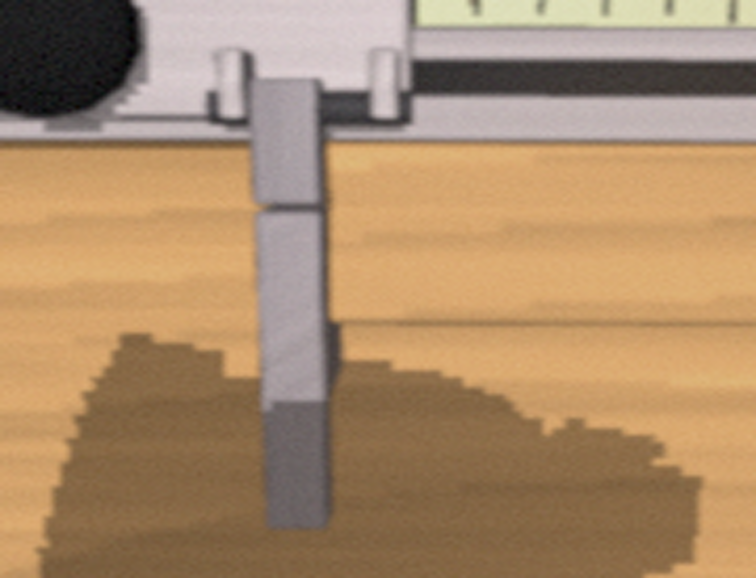

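>>> send_rows([
  {"jaw":255,"linear":[-0.02,-0.03,-0.05],"rotation":[0,0,0]},
  {"jaw":255,"linear":[-0.03,-0.08,-0.09],"rotation":[0,0,0]},
  {"jaw":255,"linear":[-0.03,-0.13,-0.1],"rotation":[0,0,0]},
  {"jaw":255,"linear":[-0.04,-0.18,-0.1],"rotation":[0,0,0]},
  {"jaw":255,"linear":[-0.04,-0.2,-0.1],"rotation":[0,0,0]},
])

```text
clock: 20.35
eef_pos: [0.4548, 0.2924, 0.2556]
eef_rot: [-3.139, -0.02, 0.002]
contact_force: [0.5, 0.2, 0.3]
finger_gap: -0.0001
```

```bash
python3 -c "
from h import *
rep();t=arm.read_camera('top');cv2.imwrite('pics/t12.png',cv2.resize(t[190:300,105:440],None,fx=2.35,fy=4,interpolation=2))"
```

```text
t 20.35 tcp st [-116.9  315.6  255.6] F [0.47 0.19 0.3 ] gap -0.1 toolx [ 1.     0.013 -0.001] tooly [ 0.013 -1.    -0.003] toolz [-0.001  0.003 -1.   ] q7 -1.77
```

View pics/t12.png

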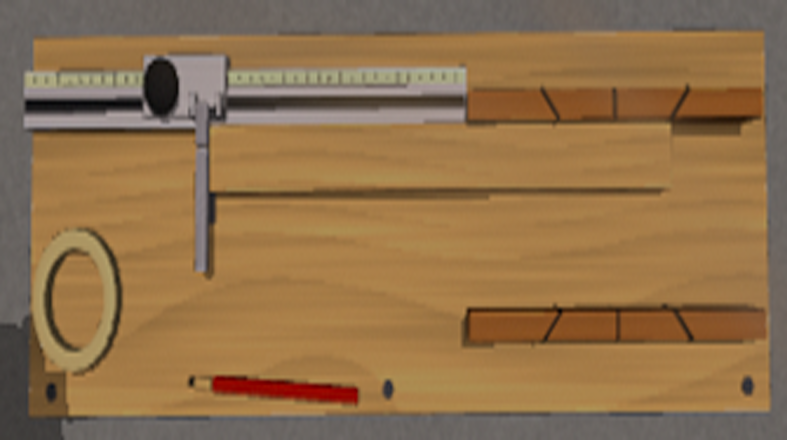

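The final top view shows the stick along the fence from (210, 157) to (670, 157), butted against the lowered flag. The tape, pencil and knob are where they were. Handing in.

```bash
python3 -c "
from plant import arm
print(arm.finish_job())"
```

```text
the job is handed in; nothing more can be done
None
```

I handed the job in at about 20 s. The flag is down, and the stick lies flush with the fence and snug against the flag. No verdict came back.

**What I did**
- **Flag:** I swept it down with the closed fingers and pressed it onto its rest with about 21 N.
- **Slide:** I gripped the stick, squared it to the fence and slid it along with 5–9 N of pressure towards the fence.
- **End play:** The stick met the flag and took up about 5 mm of play. I pushed on until it stopped dead at 12.6 N total. About 3.6 N of that was sliding friction, so roughly 9 N was on the flag.
- **Release:** I let go, then pressed the front of the stick near each end to test that it was flush.

**Last checks**
- **Flush:** The finger stopped at x = -46.2 mm near the tail and -46.5 mm near the lead, and the stick did not give at either place.
- **Snug:** In the wrist pictures the flag sits against its left lug, with no visible gap to the stick.
- **Bystanders:** The tape and pencil look unmoved in the last top view. I last looked at the offcut, behind the fence, after letting go of the stick. It looked undisturbed then, and the arm did not go near it afterwards.

**What disagreed:** A rough line fit to the stick's front edge in the top view gave a slope of 0.006 before the slide and -0.004 after letting go. I took that as picture noise and relied on the two touch tests. I did not measure the flag's angle again after the slide; it only looked flat in the pictures.

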